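Nest the graded cups in their carrier and lock it

TASK

Pack the graded dip cups for transport: stand every cup on the table inside the next larger one present, the largest in the steel pot of the carrier, all fully down and upright. Then take the mallet by its handle and knock both red locking pins of the carrier fully home with its head, keeping the gripper off the latches, and stand the mallet back on its blue mat on its lower face. Leave the other things on the table where they are.

Things in the scene. Friction and masses are not known exactly. Their poses are not given: they have to be found in the camera images.
- cup_1_mid (a point): green round open cup, upright, 64 mm outside, 50 mm high, wall 2.5 mm, floor 3 mm; lowest 12 mm taper in 3 mm. Point on its axis, half-way up; z to its mouth. Fits inside any larger cup, on its floor (2.5 mm play all round in the next size); its rim then stands 17 mm or more above the larger's, so grip it across the outside just below the rim. May be absent.
- cup_2_mid (a point): white round open cup, upright, 54 mm outside, 64 mm high, wall 2.5 mm, floor 3 mm; lowest 12 mm taper in 3 mm. Point on its axis, half-way up; z to its mouth. Fits inside any larger cup, on its floor (2.5 mm play all round in the next size); its rim then stands 17 mm or more above the larger's, so grip it across the outside just below the rim. May be absent.
- cup_3_mid (a point): blue round open cup, upright, 44 mm outside, 78 mm high, wall 2.5 mm, floor 3 mm; lowest 12 mm taper in 3 mm. Point on its axis, half-way up; z to its mouth. Fits inside any larger cup, on its floor (2.5 mm play all round in the next size); its rim then stands 17 mm or more above the larger's, so grip it across the outside just below the rim. May be absent.
- cup_4_mid (a point): orange round open cup, upright, 34 mm outside, 92 mm high, wall 2.5 mm, floor 3 mm; lowest 12 mm taper in 3 mm. Point on its axis, half-way up; z to its mouth. Fits inside any larger cup, on its floor (2.5 mm play all round in the next size); its rim then stands 17 mm or more above the larger's, so grip it across the outside just below the rim. May be absent.
- pot_floor (a point): centre of the inner floor of the steel pot fixed on the carrier; z up. The pot is 71 mm inside, its rim is 32 mm above this floor; the largest cup goes into it. The carrier is an aluminium plate 100 x 200 x 8 mm fixed on the table; its long direction (y axis of this point) runs from the right latch to the left one. This floor is 12 mm above the table.
- pin_left (a joint): travel of the left sprung locking pin (red round head) in m: 0 up, 0.014 fully home. It goes down under about 8 N and a catch holds it wherever it has been driven; it pushes a clamp jaw towards the pot.
- pin_left_top (a point): centre of the top of the red pin head (22 mm diameter), on a grey block 40 x 34 mm at the carrier's +y side, 75 mm from the pot's axis. Up, it is 64 mm above the table; fully home, 50 mm (4 mm above its collar, which is 28 mm wide).
- latch_left: the grey left latch block with its collar, pin and jaw, fixed on the carrier; origin under its centre. Not to be touched by the gripper: only the mallet may press the pin.
- pin_right (a joint): travel of the right sprung locking pin (red round head) in m: 0 up, 0.014 fully home. It goes down under about 8 N and a catch holds it wherever it has been driven; it pushes a clamp jaw towards the pot.
- pin_right_top (a point): centre of the top of the red pin head (22 mm diameter), on a grey block 40 x 34 mm at the carrier's -y side, 75 mm from the pot's axis. Up, it is 64 mm above the table; fully home, 50 mm (4 mm above its collar, which is 28 mm wide).
- latch_right: the grey right latch block with its collar, pin and jaw, fixed on the carrier; origin under its centre. Not to be touched by the gripper: only the mallet may press the pin.
- mallet_head (a point): centre of the head of a 220 g mallet (nearly all in the head): cylinder 44 mm across, 50 mm tall, black faces at top and bottom, axis z vertical. It stands by itself on its lower face, handle level. Its wooden handle points along this point's -x, is 18 mm wide, 22 mm high and ends 120 mm from the head's axis.
- mallet_grip (a point): point on the mallet's handle, at the middle of its width and height, 50 mm from the head's axis and 25 mm above the lower face; same axes as mallet_head
- mat_top (a point): centre of the top of the blue mat, 90 mm (x) by 130 mm (y), 2 mm thick, fixed on the table: the mallet's place, before and after
- post_foot (a point): foot of the front face (towards the robot) of the square service post, 80 mm wide and taller than the arm, fixed: the arm must pass between it and the robot, not through it. Its foot plate reaches 24 mm farther out all round, 6 mm high; a socket outlet stands out 15 mm from its right-hand face
- petri_dish: glass petri dish, 61 mm across, 14 mm high; loose bystander to be left where it is; origin at the centre of its underside
- tweezers_1: steel tweezers, 137 mm long, 12 mm high; loose bystander to be left where it is; origin at the centre of its underside
- developer_bottle: white bottle with a green band, 60 mm across, 117 mm high; loose bystander to be left where it is; origin at the centre of its underside
Not all that is in view belongs to the job. Of the things shaped like the part that bears cup_2_mid, the white one is meant.

How it is judged:
By the outcome, as a careful person would: the job done as asked, in the order asked, and still so for the second after the job is handed in, with the robot touching nothing.
Of cup_1, cup_2, cup_3, cup_4 only 3 to 4 are there at a start; the rules pass over those that are not, and their reading is None.
At some moment in a run one of cup_1, cup_2, mallet may be knocked a few centimetres aside while the robot is not near it.
It also fails if it takes over 210 s, if anything falls off the work surface, if the arm or the gripper's body presses on something with over 40 N, if the wrist force passes 120 N, or if a joint passes its speed limit or range.

ROBOT

A 6-joint arm with a two-finger parallel gripper is mounted at the origin on a cart in front of the work surface, level with it; the furniture and walls round the work are solid. World frame = base frame: x ahead of the robot, y to its left, z up, the work surface at z = 0. Lengths are in mm, angles in rad, forces in N, time in s.
With the tool pointing down it reaches from about 300 to 775 mm from the base axis. Payload 14.6 kg.
Tool frame: the origin (TCP) lies at the very end of the fingers, on their centre line; the grasp point (between the pads) lies 19 mm behind it; z points along the fingers, y is the line along which they close (so a half turn about z gives the same grasp; the last joint's range is limited). The gripper opens to 94 mm and grips with 3 to 60 N. Pads are 16 mm wide; open, the fingers measure 119 mm over their backs; the gripper's body (75 mm by 177 mm) begins 78 mm behind the grasp point.
Start: joints at [1.222, 0.3, 1.521, -0, 1.321, -0.067], TCP at [152.944, 528.297, 205.446] pointing down, gripper open.
Joint ranges: [-3.03, 3.03], [-0.79, 2.21], [0.23, 2.52], [-1.04, 4.18], [0, 3.07], [-2.55, 2.55]. Speed limits (rad/s): [2.22, 2.22, 2.57, 3.14, 3.14, 3.14].

INTERFACE

Orientations are given as [roll, pitch, yaw] about the fixed x, y, z axes, in that order (R = Rz(yaw) Ry(pitch) Rx(roll)).
In Python, from cell import manip, optics gives the robot as it stands.
- The arm moves only by the shell command python3 -m crank 'ROWS' [FORCE]. ROWS is JSON, a list of rows, each a list of 7 numbers: the opening in per cent of the stroke, from 0 (shut) to 100 (fully open), then the shift along the tool's x, y, z in mm, then the turn, a rotation vector about the tool's x, y, z in rad. A call has 1 to 10 rows; each row is the pose to reach, as a shift and turn from the pose commanded when the call began, along the tool's axes at that moment; what a row does not reach only later rows make up. A row lasts 1/10 s, in which the tool goes at most 50 mm and 8.59 degrees, less where a joint would pass 70% of its speed; a pose out of reach is approached as far as the arm can. A call with a gripper value outside its range is refused whole. The fingers move at their own pace and stop on an object; FORCE is the grip in N (left out, the last holds). Time passes only in rows, so rows that repeat a pose let the fingers close. It gives the time, the measured TCP pose, the force, the opening and the grip force at its end, in the units of the state.
- manip.read_state(): the state, without advancing time (a new reading comes with each control period).
- optics.camera(name): name is "side" or "top" or "wrist"; returns (picture, depth): 480x640x3 uint8, red, green, blue; 480x640 float32, mm along the optical axis (not along the pixel's ray), 0 where there is no reading.
- optics.calibration(name): a dict with "camera_matrix" (3x3 intrinsics, pixels), "R" (3x3) and "t" (3): a world point X has camera coordinates R X + t. Camera axes: x right, y down, z forward; pixel columns grow to the right and rows downward; lengths in mm; the calibration is good to about 2 mm. A picture is of the moment at which its call begins: read the wrist's pose just before it. calibration takes no time and is no camera call; for the wrist camera it gives the pose at the moment of the call.
- manip.sign_off(): hands the job in; it is judged then, once.
The state is a dict: "clock": time; "joints": joint angles; "qd": joint speeds; "effort": joint torques, N m; "eef_pos": TCP position; "eef_rot": TCP orientation; "wrist_force": force on the tool from outside, world axes, zero at the start; "moment": the same for the moment, N m; "finger_gap": finger opening in mm; "finger_force": force on a finger pad.
Only numpy, scipy, OpenCV 4.12 (cv2) and the standard library are available. Lean on these libraries where they do the work, as an engineer would, in place of code of your own. Each camera call takes 0.05 s, during which the arm holds its last target. There are 200 camera calls.

## Working session

There is one attempt and no reset: what is moved stays moved. The work goes in short steps, Python scripts to look and compute and a shell command to move; the robot and the scene stay as the last step left them, time stands still between calls to the robot, and variables do not carry over. Pictures are saved under pics/ and viewed, at most 14 in all, crops included, and the job is handed in when it is done.

```bash
ls; mkdir -p pics; python3 - <<'E'
from cell import manip, optics
import cv2, numpy as np
s=manip.read_state(); print({k:np.round(v,3).tolist() for k,v in s.items()})
for n in ("top","side"):
    p,d=optics.camera(n); c=optics.calibration(n)
    print(n,np.round(c["camera_matrix"],1).tolist(),np.round(c["R"],3).tolist(),np.round(c["t"],1).tolist())
    cv2.imwrite(f"pics/{n}0.png",p[:,:,::-1]); np.savez(f"/tmp/{n}0.npz",p=p,d=d,**c)
E
```

```text
pics
{'clock': 0.0, 'joints': [1.222, 0.3, 1.522, -0.0, 1.321, -0.067], 'qd': [-0.001, 0.0, 0.002, -0.0, 0.0, -0.0], 'effort': [-0.001, -53.182, -35.271, 0.071, 0.025, -0.0], 'eef_pos': [152.849, 528.054, 204.878], 'eef_rot': [-3.14, -0.0, 2.86], 'wrist_force': [-0.37, 0.48, -0.685], 'moment': [0.001, 0.004, 0.073], 'finger_force': 0.0, 'finger_gap': 93.365}
top [[474.9, 0.0, 314.5], [0.0, 474.9, 240.9], [0.0, 0.0, 1.0]] [[0.092, -0.996, -0.001], [-0.973, -0.09, -0.213], [0.212, 0.021, -0.977]] [-117.7, 557.1, 1074.0]
side [[457.0, 0.0, 314.2], [0.0, 457.0, 243.1], [0.0, 0.0, 1.0]] [[0.999, 0.035, 0.006], [0.027, -0.623, -0.782], [-0.023, 0.781, -0.624]] [-534.5, -21.7, 1370.3]
```

View pics/top0.png

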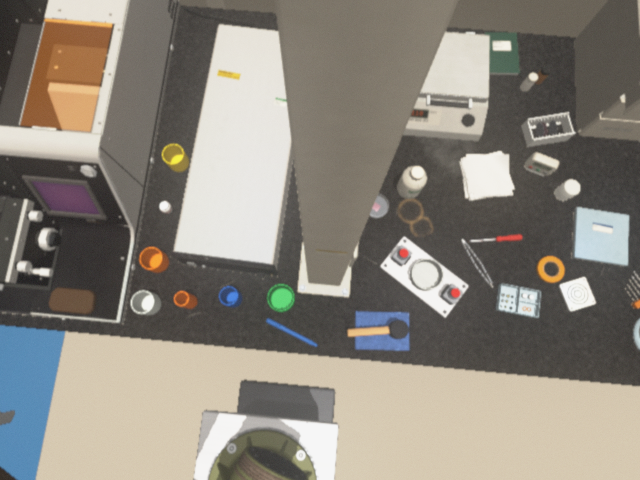

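View pics/side0.png

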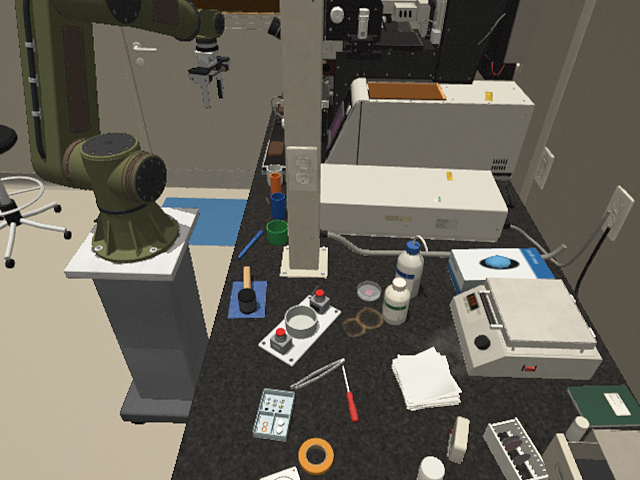

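The top view shows cups at green (281,298), blue (230,296), small orange (185,299), larger orange (153,259), white/grey (145,302) and yellow (175,157). The carrier is at (425,275), with pins at (404,254) and (455,293). The mallet is on its mat at (398,330), and the post foot is at (325,270). Two cups could be confused: for cup_4, the small orange (185,299) against the larger orange (153,259); for cup_2, white (145,302) against the larger orange and yellow, which have a similar shape. Next I measure them and check with a close crop.

```bash
cat > h.py <<'E'
import numpy as np, cv2
from scipy.optimize import least_squares
def grab(n):
    from cell import optics
    c=optics.calibration(n); p,d=optics.camera(n); return p,d,c
def pts(d,c):
    K,R,t=map(np.asarray,(c["camera_matrix"],c["R"],c["t"]))
    v,u=np.mgrid[:480,:640]
    P=np.stack([(u-K[0,2])/K[0,0]*d,(v-K[1,2])/K[1,1]*d,d],-1)
    X=(P-t)@R; X[d<=0]=np.nan; return X
def ray(u,v,z,c):
    K,R,t=map(np.asarray,(c["camera_matrix"],c["R"],c["t"]))
    r=R.T@np.linalg.inv(K)@[u,v,1]; o=-R.T@t
    return o+r*(z-o[2])/r[2]
def circ(P):
    f=lambda q:np.hypot(P[:,0]-q[0],P[:,1]-q[1])-q[2]
    s=least_squares(f,[*((P[:,:2].max(0)+P[:,:2].min(0))/2),30],loss="soft_l1",f_scale=1)
    return s.x,np.sqrt(np.mean(s.fun**2))
E
python3 - <<'E'
from h import *
c=np.load("/tmp/top0.npz"); X=pts(c["d"],c); p=c["p"]
hsv=cv2.cvtColor(p,cv2.COLOR_RGB2HSV)
for nm,(u,v) in dict(green=(281,298),blue=(230,296),orS=(185,299),orL=(153,259),white=(145,302),yel=(175,157)).items():
    r=26; W=X[v-r:v+r,u-r:u+r].reshape(-1,3); W=W[np.isfinite(W[:,0])]
    c0=np.nanmedian(X[v-3:v+4,u-3:u+4].reshape(-1,3),0)
    W=W[(np.hypot(*(W-c0)[:,:2].T)<55)&(W[:,2]>15)&(W[:,2]<130)]
    top=np.percentile(W[:,2],97); P=W[W[:,2]>top-6]
    q,e=circ(P); print(nm,"ztop",top.round(),"n",len(P),"circ",q.round(1),"rms",e.round(1))
for nm,(u,v,z) in dict(pinL=(404,254,64),pinR=(455,293,64),mal=(398,329,52),hand=(351,332,38),matA=(356,312,2),matB=(409,312,2),matC=(409,349,2),matD=(355,349,2),post1=(299,293,6),post2=(350,296,6),potc=(425,275,44)).items():
    print(nm,ray(u,v,z,c).round(), X[v,u].round())
cv2.imwrite("pics/crop1.png",cv2.resize(p[230:370,110:510,::-1],(800,280),interpolation=cv2.INTER_CUBIC))
E
```

```text
green ztop 57.0 n 28 circ [427.    2.7  31. ] rms 11.7
blue ztop 79.0 n 71 circ [416.9 119.4  20.5] rms 0.9
orS ztop 93.0 n 56 circ [399.6 221.9  15.5] rms 0.9
orL ztop 65.0 n 98 circ [488.8 316.2  25.5] rms 0.9
white ztop 65.0 n 102 circ [385.1 318.5  25.4] rms 1.0
yel ztop 66.0 n 82 circ [753.5 305.4  25.5] rms 1.2
pinL [ 553. -279.   64.] [ 552. -279.   65.]
pinR [ 471. -402.   64.] [ 472. -403.   59.]
mal [ 378. -277.   52.] [ 378. -277.   52.]
hand [ 361. -170.   38.] [ 361. -170.   38.]
matA [ 411. -181.    2.] [ 411. -181.    2.]
matB [ 423. -310.    2.] [ 423. -310.   -1.]
matC [ 335. -314.    2.] [ 335. -314.    1.]
matD [ 323. -185.    2.] [ 323. -186.    1.]
post1 [444. -39.   6.] [444. -39.  -0.]
post2 [ 448. -164.    6.] [ 448. -164.    2.]
potc [ 510. -335.   44.] [ 515. -342.   13.]
```

View pics/crop1.png

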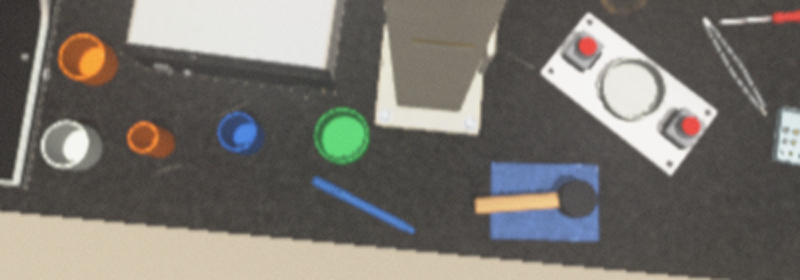

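All four cups are present; cup_2 is the white one at (145,302), ⌀~54. The larger orange and the yellow cups are the lookalikes. Next I refine green, the pot and the box behind.

```bash
cat >> h.py <<'E'
def rows(*T, s=None):
    """T: targets (x,y,z,yaw_deg); prints tool-frame deltas from the present pose"""
    from cell import manip
    s=s or manip.read_state(); p=np.array(s["eef_pos"]); y0=s["eef_rot"][2]
    print("now",p.round(1),"yaw",np.degrees(y0).round(1),"t",round(s["clock"],1),"gap",np.round(s["finger_gap"],1),"F",np.round(s["wrist_force"],1))
    for t in T:
        d=np.array(t[:3])-p; a=(np.radians(t[3])-y0+np.pi)%(2*np.pi)-np.pi
        print(t,"->",[round(d[0]*np.cos(y0)+d[1]*np.sin(y0),1),round(d[0]*np.sin(y0)-d[1]*np.cos(y0),1),round(-d[2],1),0,0,round(-a,3)])
E
python3 - <<'E'
from h import *
c=np.load("/tmp/top0.npz"); X=pts(c["d"],c); p=c["p"]
hsv=cv2.cvtColor(p,cv2.COLOR_RGB2HSV)
g=(hsv[...,0]>50)&(hsv[...,0]<80)&(hsv[...,1]>100); g[:250]=0; g[:,320:]=0; g[:,:250]=0
W=X[g]; P=W[(W[:,2]>44)&(W[:,2]<58)]; print("green",len(P),np.nanpercentile(W[:,2],[50,90,98]).round(),circ(P)); 
# pot rim
W=X[235:315,380:470].reshape(-1,3); P=W[(W[:,2]>38)&(W[:,2]<50)&(np.hypot(W[:,0]-512,W[:,1]+340)<48)]; print("pot",len(P),circ(P))
r=(((hsv[...,0]<8)|(hsv[...,0]>172))&(hsv[...,1]>150)); 
for (u,v) in ((404,254),(455,293)):
    m=np.zeros_like(r); m[v-12:v+12,u-12:u+12]=r[v-12:v+12,u-12:u+12]; W=X[m]; P=W[W[:,2]>60]; print("pin",len(P),np.nanmedian(W[:,2]),((P.max(0)+P.min(0))/2).round(1),P.mean(0).round(1))
# box & post
for u,v in ((262,255),(272,262),(240,240),(190,240),(290,200),(330,285)): print((u,v),X[v,u].round())
E
```

```text
green 98 [ 4. 48. 52.] (array([426.31798356,   1.93863053,  30.4335927 ]), np.float64(0.8184818833363734))
pot 152 (array([ 515.15009407, -340.15695145,   36.62916917]), np.float64(1.09757413361888))
pin 43 64.1111389177063 [ 554.7 -278.    64.4] [ 555.3 -277.3   64. ]
pin 46 63.54222891913494 [ 472.6 -401.4   64.5] [ 472.3 -401.6   64.1]
(262, 255) [508.  46. 128.]
(272, 262) [495.  23. 124.]
(240, 240) [537. 100. 127.]
(190, 240) [527. 211. 129.]
(290, 200) [680.   8.  -0.]
(330, 285) [ 471. -113.    4.]
```

```bash
python3 - <<'E'
from h import *
rows((290,265,200,168),(426,2,150,170),(426,2,34,170))
E
```

```text
now [152.9 528.1 204.9] yaw 163.9 t 0.1 gap 93.9 F [ 0.1 -0.1 -0.9]
(290, 265, 200, 168) -> [np.float64(-204.9), np.float64(-214.6), np.float64(4.9), 0, 0, np.float64(-0.072)]
(426, 2, 150, 170) -> [np.float64(-408.7), np.float64(-429.4), np.float64(54.9), 0, 0, np.float64(-0.107)]
(426, 2, 34, 170) -> [np.float64(-408.7), np.float64(-429.4), np.float64(170.9), 0, 0, np.float64(-0.107)]
```

```bash
python3 -m crank '[[100,-205,-215,5,0,0,-0.07],[100,-205,-215,5,0,0,-0.07],[100,-205,-215,5,0,0,-0.07],[100,-205,-215,5,0,0,-0.07],[100,-205,-215,5,0,0,-0.07],[100,-205,-215,5,0,0,-0.07],[100,-409,-429,55,0,0,-0.107],[100,-409,-429,55,0,0,-0.107],[100,-409,-429,55,0,0,-0.107],[100,-409,-429,55,0,0,-0.107]]' 25
python3 - <<'E'
from h import *
rows((426,2,150,170))
E
```

```text
clock: 1.1
eef_pos: [381.5, 87.8, 166.9]
eef_rot: [3.141, 0.0, 2.967]
wrist_force: [1.7, 1.9, 0.7]
finger_gap: 93.6
finger_force: 0.0
now [381.5  87.8 166.9] yaw 170.0 t 1.1 gap 93.6 F [1.7 1.9 0.7]
(426, 2, 150, 170) -> [np.float64(-58.7), np.float64(-76.8), np.float64(16.9), 0, 0, np.float64(-0.0)]
```

```bash
python3 -m crank '[[100,-59,-77,17,0,0,0],[100,-59,-77,17,0,0,0],[100,-59,-77,17,0,0,0],[100,-59,-77,17,0,0,0],[100,-59,-77,17,0,0,0]]'
python3 - <<'E'
from h import *
rows((426,2,34,170))
p,d,c=grab("wrist"); X=pts(d,c); cv2.imwrite("pics/w1.png",p[:,:,::-1])
hsv=cv2.cvtColor(p,cv2.COLOR_RGB2HSV)
g=(hsv[...,0]>50)&(hsv[...,0]<80)&(hsv[...,1]>100); W=X[g]; print(len(W))
P=W[(W[:,2]>45)&(W[:,2]<55)]; print(len(P),circ(P))
E
```

```text
clock: 1.6
eef_pos: [425.4, 4.5, 150.2]
eef_rot: [3.142, -0.0, 2.967]
wrist_force: [-0.1, 0.1, -0.8]
finger_gap: 94.0
finger_force: 0.0
now [425.4   4.5 150.2] yaw 170.0 t 1.6 gap 94.0 F [-0.1  0.1 -0.8]
(426, 2, 34, 170) -> [np.float64(-1.0), np.float64(-2.3), np.float64(116.2), 0, 0, np.float64(0.0)]
6032
1146 (array([425.41716858,   2.09244781,  30.28524554]), np.float64(0.773541537951022))
```

View pics/w1.png

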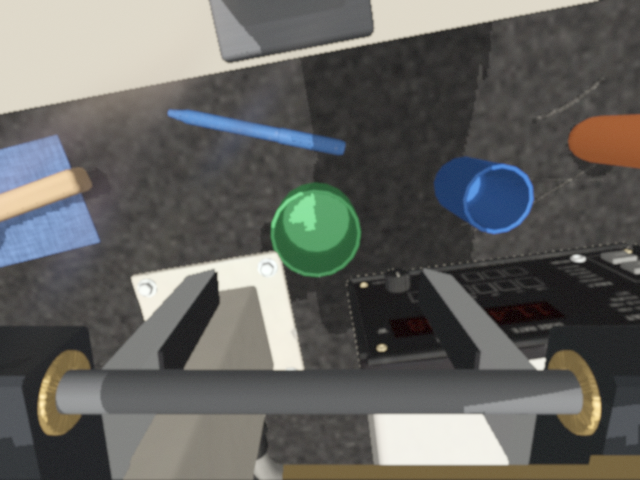

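The wrist view shows the green cup centred between the fingers at (316,230); its measured axis (425.4, 2.1) agrees with the top camera. Now I descend and grip.

```bash
python3 -m crank '[[100,0,0,0,0,0,0],[100,0,0,60,0,0,0],[100,0,0,60,0,0,0],[100,0,0,100,0,0,0],[100,0,0,116,0,0,0],[100,0,0,116,0,0,0],[100,0,0,116,0,0,0]]' 25
python3 - <<'E'
from h import *
rows((425.4,2,34,170))
E
```

```text
clock: 2.35
eef_pos: [426.3, 4.0, 35.2]
eef_rot: [3.142, 0.0, 2.967]
wrist_force: [0.8, -0.4, -0.1]
finger_gap: 94.0
finger_force: 0.0
now [426.3   4.   35.2] yaw 170.0 t 2.4 gap 94.0 F [ 0.8 -0.4 -0.1]
(425.4, 2, 34, 170) -> [np.float64(0.5), np.float64(-2.1), np.float64(1.2), 0, 0, np.float64(0.0)]
```

```bash
python3 -m crank '[[100,0.5,-2,1,0,0,0],[100,0.5,-2,1,0,0,0],[40,0.5,-2,1,0,0,0],[40,0.5,-2,1,0,0,0],[40,0.5,-2,1,0,0,0],[40,0.5,-2,1,0,0,0],[40,0.5,-2,1,0,0,0],[40,0.5,-2,1,0,0,0],[40,0.5,-2,1,0,0,0],[40,0.5,-2,1,0,0,0]]' 20
python3 - <<'E'
from h import *
rows((425,2,124,170),(350,-20,130,120),(330,-140,130,80),(395,-260,130,56),(514.5,-340,130,56.4),(514.5,-340,60,56.4))
E
```

```text
clock: 3.35
eef_pos: [425.0, 1.9, 33.1]
eef_rot: [3.142, 0.0, 2.967]
wrist_force: [-1.1, 0.2, 1.7]
finger_gap: 62.7
finger_force: 19.7
now [425.    1.9  33.1] yaw 170.0 t 3.4 gap 62.7 F [-1.1  0.2  1.7]
(425, 2, 124, 170) -> [np.float64(0.0), np.float64(0.1), np.float64(-90.9), 0, 0, np.float64(-0.0)]
(350, -20, 130, 120) -> [np.float64(70.0), np.float64(-34.6), np.float64(-96.9), 0, 0, np.float64(0.872)]
(330, -140, 130, 80) -> [np.float64(68.9), np.float64(-156.2), np.float64(-96.9), 0, 0, np.float64(1.57)]
(395, -260, 130, 56) -> [np.float64(-16.0), np.float64(-263.1), np.float64(-96.9), 0, 0, np.float64(1.989)]
(514.5, -340, 130, 56.4) -> [np.float64(-147.6), np.float64(-321.1), np.float64(-96.9), 0, 0, np.float64(1.982)]
(514.5, -340, 60, 56.4) -> [np.float64(-147.6), np.float64(-321.1), np.float64(-26.9), 0, 0, np.float64(1.982)]
```

```bash
python3 -m crank '[[40,0,0,-50,0,0,0],[40,0,0,-91,0,0,0],[40,35,-17,-97,0,0,0.15],[40,70,-35,-97,0,0,0.30],[40,70,-70,-97,0,0,0.45],[40,70,-110,-97,0,0,0.60],[40,69,-156,-97,0,0,0.75],[40,40,-190,-97,0,0,0.90],[40,10,-230,-97,0,0,1.05],[40,-16,-263,-97,0,0,1.20]]'
python3 - <<'E'
from h import *
rows((395,-260,130,56.4),(514.5,-340,130,56.4),(514.5,-340,60,56.4))
E
```

```text
clock: 4.35
eef_pos: [395.4, -262.3, 129.9]
eef_rot: [3.141, 0.0, 1.76]
wrist_force: [0.1, 0.4, -0.2]
finger_gap: 62.8
finger_force: 19.9
now [ 395.4 -262.3  129.9] yaw 100.8 t 4.3 gap 62.8 F [ 0.1  0.4 -0.2]
(395, -260, 130, 56.4) -> [np.float64(2.3), np.float64(0.0), np.float64(-0.1), 0, 0, np.float64(0.775)]
(514.5, -340, 130, 56.4) -> [np.float64(-98.7), np.float64(102.4), np.float64(-0.1), 0, 0, np.float64(0.775)]
(514.5, -340, 60, 56.4) -> [np.float64(-98.7), np.float64(102.4), np.float64(69.9), 0, 0, np.float64(0.775)]
```

```bash
python3 -m crank '[[40,-20,20,0,0,0,0.15],[40,-40,42,0,0,0,0.3],[40,-60,62,0,0,0,0.45],[40,-80,82,0,0,0,0.6],[40,-99,102,0,0,0,0.775],[40,-99,102,0,0,0,0.775],[40,-99,102,20,0,0,0.775],[40,-99,102,20,0,0,0.775],[40,-99,102,20,0,0,0.775]]'
python3 - <<'E'
from h import *
rows((514.5,-340,60,56.4))
p,d,c=grab("wrist"); X=pts(d,c); cv2.imwrite("pics/w2.png",p[:,:,::-1])
hsv=cv2.cvtColor(p,cv2.COLOR_RGB2HSV)
r=(((hsv[...,0]<8)|(hsv[...,0]>172))&(hsv[...,1]>150)).astype(np.uint8)
n,l,st,ce=cv2.connectedComponentsWithStats(r)
for i in range(1,n):
    if st[i,4]>150: W=X[l==i]; P=W[abs(W[:,2]-64)<5]; print(st[i],np.nanmedian(W,0).round(1), circ(P) if len(P)>20 else "")
W=X.reshape(-1,3); P=W[(abs(W[:,2]-44)<4)&(np.hypot(W[:,0]-514.5,W[:,1]+340)<42)&(np.hypot(W[:,0]-514.5,W[:,1]+340)>33)]; print(len(P),circ(P))
E
```

```text
clock: 5.25
eef_pos: [513.9, -336.9, 110.2]
eef_rot: [-3.141, -0.0, 0.993]
wrist_force: [-0.1, 0.1, 0.5]
finger_gap: 62.9
finger_force: 19.9
now [ 513.9 -336.9  110.2] yaw 56.9 t 5.2 gap 62.9 F [-0.1  0.1  0.5]
(514.5, -340, 60, 56.4) -> [np.float64(-2.3), np.float64(2.2), np.float64(50.2), 0, 0, np.float64(0.008)]
[ 307  109   38   40 1151] [ 556.5 -278.3   64.5] (array([ 556.50550809, -278.39918141,    7.04909331]), np.float64(2.404721169656563))
960 (array([ 514.8042338 , -340.55893315,   36.59737903]), np.float64(0.9162181055859226))
```

View pics/w2.png

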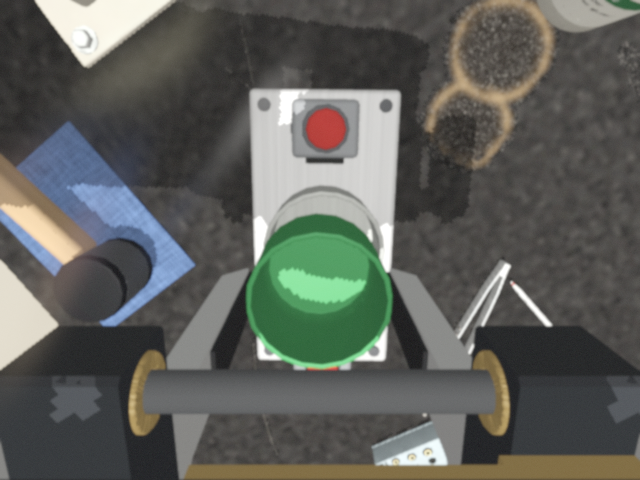

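The carrier is aligned, with the left pin at (325,129). The pot axis at (514.8,-340.6) agrees with the top view. I correct by about 3 mm and lower.

```bash
python3 -m crank '[[40,-2.3,2.8,0,0,0,0],[40,-2.3,2.8,15,0,0,0],[40,-2.3,2.8,28,0,0,0],[40,-2.3,2.8,28,0,0,0],[40,-2.3,2.8,28,0,0,0]]'
python3 - <<'E'
from h import *
rows((515,-340.4,48,56.4))
E
```

```text
clock: 5.8
eef_pos: [515.2, -340.5, 81.5]
eef_rot: [-3.14, -0.0, 0.992]
wrist_force: [-0.4, 0.1, -0.1]
finger_gap: 62.5
finger_force: 19.9
now [ 515.2 -340.5   81.5] yaw 56.8 t 5.8 gap 62.5 F [-0.4  0.1 -0.1]
(515, -340.4, 48, 56.4) -> [np.float64(-0.0), np.float64(-0.2), np.float64(33.5), 0, 0, np.float64(0.007)]
```

```bash
python3 -m crank '[[40,0,0,8,0,0,0],[40,0,0,16,0,0,0],[40,0,0,24,0,0,0],[40,0,0,30,0,0,0],[40,0,0,33,0,0,0],[40,0,0,33,0,0,0]]'
python3 -c "
from h import *
rows((515,-340.4,48,56.4))"
```

```text
clock: 6.4
eef_pos: [515.2, -340.5, 48.6]
eef_rot: [-3.141, -0.0, 0.992]
wrist_force: [-0.2, 0.5, -1.7]
finger_gap: 62.4
finger_force: 19.9
now [ 515.2 -340.5   48.6] yaw 56.8 t 6.4 gap 62.4 F [-0.2  0.5 -1.7]
(515, -340.4, 48, 56.4) -> [np.float64(-0.1), np.float64(-0.2), np.float64(0.6), 0, 0, np.float64(0.007)]
```

```bash
python3 -m crank '[[40,0,0,1.5,0,0,0],[80,0,0,1.5,0,0,0],[85,0,0,1.5,0,0,0],[85,0,0,1.5,0,0,0],[85,0,0,1.5,0,0,0],[85,0,0,-40,0,0,0],[85,0,0,-80,0,0,0],[85,0,0,-112,0,0,0],[85,0,0,-112,0,0,0],[85,0,0,-112,0,0,0]]'
cat >> h.py <<'E'
COL=dict(green=(50,85,100),blue=(100,125,120),orange=(5,16,150))
def cup(cam,col,z,near,img=None,tol=5,rad=60):
    p,d,c=img or grab(cam); X=pts(d,c); h=cv2.cvtColor(p,cv2.COLOR_RGB2HSV)
    m=(np.hypot(X[...,0]-near[0],X[...,1]-near[1])<rad)&(abs(X[...,2]-z)<tol)
    if col in COL: a,b,s=COL[col]; m&=(h[...,0]>=a)&(h[...,0]<=b)&(h[...,1]>s)
    else: m&=(h[...,1]<70)&(h[...,2]>60)
    P=X[m]
    if len(P)<8: print(cam,col,"none",len(P)); return
    q,e=circ(P); print(cam,col,"n",len(P),"z",np.percentile(P[:,2],[50,95]).round(1),q.round(1),"rms",e.round(2))
E
python3 - <<'E'
from h import *
rows((370,60,150,170))
g=grab("wrist"); cup("wrist","green",62,(515,-340),g,6,40)
t=grab("top"); np.savez("/tmp/t1.npz",p=t[0],d=t[1]); cup("top","white",64,(385,318),t)
cup("top","blue",78,(417,119),t); cup("top","orange",92,(400,222),t)
cup("top","black",50,(378,-277),t,4,40)
E
```

```text
clock: 7.4
eef_pos: [515.4, -340.7, 161.3]
eef_rot: [3.141, 0.0, 0.992]
wrist_force: [-0.6, 0.5, -0.3]
finger_gap: 79.8
finger_force: 0.0
now [ 515.4 -340.7  161.3] yaw 56.8 t 7.4 gap 79.8 F [-0.6  0.5 -0.3]
(370, 60, 150, 170) -> [np.float64(255.8), np.float64(-341.0), np.float64(11.3), 0, 0, np.float64(-1.975)]
wrist green n 931 z [61.8 63.5] [ 515.6 -340.5   30. ] rms 0.61
top white n 101 z [62.9 66.4] [385.1 318.7  25.5] rms 0.99
top blue n 74 z [76.8 80.8] [416.7 119.2  20.5] rms 0.86
top orange n 58 z [91.5 94.9] [399.6 221.6  15.7] rms 0.87
top black none 0
```

```bash
python3 - <<'E'
from h import *
c=np.load("/tmp/top0.npz"); X=pts(c["d"],c); W=X.reshape(-1,3); W=W[np.isfinite(W[:,0])]
for y in range(260,480,20):
    print(y,[ (x,int(W[(abs(W[:,1]-y)<10)&(abs(W[:,0]-x)<10),2].max(initial=-1))) for x in range(320,560,20)])
rows((395,-260,160,58),(330,-100,160,75),(340,60,160,98),(350,200,160,120),(385,318.7,160,130))
E
```

```text
260 [(320, 5), (340, 6), (360, 6), (380, 5), (400, 5), (420, 5), (440, 6), (460, 4), (480, 128), (500, 0), (520, -1), (540, -1)]
280 [(320, 3), (340, 5), (360, 4), (380, 2), (400, 4), (420, 3), (440, 3), (460, 3), (480, 60), (500, 33), (520, 2), (540, 2)]
300 [(320, 4), (340, 5), (360, 66), (380, 66), (400, 66), (420, 40), (440, 4), (460, 66), (480, 66), (500, 65), (520, 65), (540, 3)]
320 [(320, 4), (340, 4), (360, 66), (380, 6), (400, 66), (420, 65), (440, 2), (460, 65), (480, 9), (500, 58), (520, 67), (540, 4)]
340 [(320, 4), (340, 6), (360, 65), (380, 65), (400, 67), (420, 7), (440, 5), (460, 63), (480, 64), (500, 65), (520, 63), (540, 3)]
360 [(320, 3), (340, 5), (360, 3), (380, 3), (400, 6), (420, 3), (440, 6), (460, 4), (480, 7), (500, 4), (520, 4), (540, 4)]
380 [(320, 4), (340, 41), (360, 42), (380, 41), (400, 42), (420, 41), (440, 42), (460, 41), (480, 41), (500, 40), (520, 40), (540, 50)]
400 [(320, 4), (340, 42), (360, 42), (380, 42), (400, 43), (420, 42), (440, 42), (460, 42), (480, 45), (500, 41), (520, 41), (540, 49)]
420 [(320, 5), (340, 43), (360, 43), (380, 42), (40
[... 260 characters left out ...]
80, 62), (400, 62), (420, 44), (440, 42), (460, 41), (480, 42), (500, 44), (520, 41), (540, 48)]
now [ 514.9 -340.3  159.8] yaw 56.8 t 7.5 gap 79.9 F [0.3 0.9 0.7]
(395, -260, 160, 58) -> [np.float64(1.6), np.float64(-144.3), np.float64(-0.2), 0, 0, np.float64(-0.021)]
(330, -100, 160, 75) -> [np.float64(99.9), np.float64(-286.3), np.float64(-0.2), 0, 0, np.float64(-0.317)]
(340, 60, 160, 98) -> [np.float64(239.3), np.float64(-365.5), np.float64(-0.2), 0, 0, np.float64(-0.719)]
(350, 200, 160, 120) -> [np.float64(362.0), np.float64(-433.7), np.float64(-0.2), 0, 0, np.float64(-1.103)]
(385, 318.7, 160, 130) -> [np.float64(480.5), np.float64(-469.4), np.float64(-0.2), 0, 0, np.float64(-1.277)]
```

```bash
python3 -m crank '[[85,1,-50,0,0,0,0],[85,1,-100,0,0,0,0],[85,2,-144,0,0,0,-0.02],[85,30,-190,0,0,0,-0.1],[85,65,-238,0,0,0,-0.2],[85,100,-286,0,0,0,-0.32],[85,145,-312,0,0,0,-0.45],[85,190,-338,0,0,0,-0.58],[85,239,-365,0,0,0,-0.72],[85,281,-390,0,0,0,-0.85]]'
python3 - <<'E'
from h import *
rows((350,200,160,120),(385,318.7,160,130))
E
```

```text
clock: 8.5
eef_pos: [340.4, 80.0, 160.6]
eef_rot: [-3.141, -0.0, 1.847]
wrist_force: [1.8, -1.2, -0.3]
finger_gap: 80.1
finger_force: 0.0
now [340.4  80.  160.6] yaw 105.8 t 8.5 gap 80.1 F [ 1.8 -1.2 -0.3]
(350, 200, 160, 120) -> [np.float64(112.8), np.float64(41.9), np.float64(0.6), 0, 0, np.float64(-0.247)]
(385, 318.7, 160, 130) -> [np.float64(217.4), np.float64(108.0), np.float64(0.6), 0, 0, np.float64(-0.422)]
```

```bash
python3 -m crank '[[85,40,15,0,0,0,-0.1],[85,80,30,0,0,0,-0.2],[85,110,45,0,0,0,-0.28],[85,150,70,0,0,0,-0.35],[85,200,98,0,0,0,-0.42],[85,200,98,0,0,0,-0.42],[85,200,98,20,0,0,-0.42],[85,200,98,20,0,0,-0.42]]'
python3 - <<'E'
from h import *
cup("wrist","white",64,(385,318))
rows((385.3,318.7,50,130))
E
```

```text
clock: 9.3
eef_pos: [380.8, 296.1, 138.3]
eef_rot: [-3.136, -0.001, 2.262]
wrist_force: [0.1, -0.7, -0.3]
finger_gap: 79.9
finger_force: 0.0
wrist white n 1231 z [64.2 65.4] [384.  319.4  25.3] rms 0.8
now [381.3 296.2 139.8] yaw 129.6 t 9.3 gap 79.7 F [-0.4 -0.2 -0.4]
(385.3, 318.7, 50, 130) -> [np.float64(14.8), np.float64(17.4), np.float64(89.8), 0, 0, np.float64(-0.008)]
```

```bash
python3 -m crank '[[85,15,17,0,0,0,0],[85,15,17,0,0,0,0],[85,15,17,0,0,0,0],[85,15,17,40,0,0,0],[85,15,17,80,0,0,0],[85,15,17,90,0,0,0],[85,15,17,90,0,0,0],[85,15,17,90,0,0,0]]'
python3 - <<'E'
from h import *
rows((384.7,319,50,130))
E
```

```text
clock: 10.15
eef_pos: [386.5, 319.7, 52.8]
eef_rot: [3.14, 0.0, 2.261]
wrist_force: [0.4, 0.1, 0.4]
finger_gap: 80.1
finger_force: 0.0
now [386.5 319.7  52.8] yaw 129.6 t 10.2 gap 80.1 F [0.4 0.1 0.4]
(384.7, 319, 50, 130) -> [np.float64(0.6), np.float64(-1.8), np.float64(2.8), 0, 0, np.float64(-0.007)]
```

```bash
python3 -m crank '[[85,0.6,-1.8,3.5,0,0,0],[85,0.6,-1.8,3.5,0,0,0],[30,0.6,-1.8,3.5,0,0,0],[30,0.6,-1.8,3.5,0,0,0],[30,0.6,-1.8,3.5,0,0,0],[30,0.6,-1.8,3.5,0,0,0],[30,0.6,-1.8,3.5,0,0,0],[30,0.6,-1.8,3.5,0,0,0],[30,0.6,-1.8,-40,0,0,0],[30,0.6,-1.8,-85,0,0,0]]' 20
python3 - <<'E'
from h import *
rows((350,200,155,120),(340,60,155,98),(330,-100,155,75),(395,-260,155,58))
E
```

```text
clock: 11.15
eef_pos: [383.2, 318.2, 136.3]
eef_rot: [-3.138, -0.0, 2.262]
wrist_force: [0.4, 0.3, -0.8]
finger_gap: 52.4
finger_force: 20.0
now [383.2 318.2 136.3] yaw 129.6 t 11.2 gap 52.4 F [ 0.4  0.3 -0.8]
(350, 200, 155, 120) -> [np.float64(-69.9), np.float64(-100.9), np.float64(-18.7), 0, 0, np.float64(0.167)]
(340, 60, 155, 98) -> [np.float64(-171.5), np.float64(-197.9), np.float64(-18.7), 0, 0, np.float64(0.551)]
(330, -100, 155, 75) -> [np.float64(-288.4), np.float64(-307.5), np.float64(-18.7), 0, 0, np.float64(0.953)]
(395, -260, 155, 58) -> [np.float64(-453.1), np.float64(-359.4), np.float64(-18.7), 0, 0, np.float64(1.249)]
```

```bash
python3 -m crank '[[30,-5,-10,-22,0,0,0],[30,-35,-50,-25,0,0,0.08],[30,-70,-100,-25,0,0,0.16],[30,-103,-133,-25,0,0,0.29],[30,-137,-165,-25,0,0,0.42],[30,-171,-198,-25,0,0,0.55],[30,-210,-235,-25,0,0,0.68],[30,-249,-271,-25,0,0,0.81],[30,-288,-307,-25,0,0,0.95],[30,-335,-322,-25,0,0,1.05]]'
python3 - <<'E'
from h import *
rows((395,-260,155,58),(515.3,-340.5,155,56.4))
E
```

```text
clock: 12.15
eef_pos: [345.1, -137.1, 161.5]
eef_rot: [3.141, 0.0, 1.205]
wrist_force: [0.9, 1.7, 0.0]
finger_gap: 52.5
finger_force: 20.0
now [ 345.1 -137.1  161.5] yaw 69.1 t 12.2 gap 52.5 F [0.9 1.7 0. ]
(395, -260, 155, 58) -> [np.float64(-97.0), np.float64(90.5), np.float64(6.5), 0, 0, np.float64(0.193)]
(515.3, -340.5, 155, 56.4) -> [np.float64(-129.2), np.float64(231.7), np.float64(6.5), 0, 0, np.float64(0.221)]
```

```bash
python3 -m crank '[[30,-35,30,6,0,0,0.07],[30,-65,60,6,0,0,0.14],[30,-93,95,6,0,0,0.19],[30,-105,140,6,0,0,0.21],[30,-116,180,6,0,0,0.22],[30,-120,220,6,0,0,0.22],[30,-120,220,6,0,0,0.22],[30,-120,220,25,0,0,0.22],[30,-120,220,25,0,0,0.22],[30,-120,220,25,0,0,0.22]]'
python3 - <<'E'
from h import *
rows((515.4,-340.5,125,56.4))
g=grab("wrist"); cup("wrist","green",62,(515,-340),g,6,40)
rows((515.4,-340.5,125,56.4))
t=grab("top");cup("top","blue",78,(417,119),t); cup("top","orange",92,(400,222),t)
E
```

```text
clock: 13.15
eef_pos: [509.7, -324.4, 136.4]
eef_rot: [-3.141, -0.0, 0.992]
wrist_force: [-0.3, -0.9, 0.1]
finger_gap: 52.8
finger_force: 20.0
now [ 509.7 -324.4  136.4] yaw 56.8 t 13.2 gap 52.8 F [-0.3 -0.9  0.1]
(515.4, -340.5, 125, 56.4) -> [np.float64(-10.4), np.float64(13.6), np.float64(11.4), 0, 0, np.float64(0.007)]
wrist green n 412 z [62.1 63.4] [ 515.7 -340.    29.9] rms 0.71
now [ 510.  -324.5  137. ] yaw 56.8 t 13.2 gap 52.4 F [-0.4 -0.2 -0.4]
(515.4, -340.5, 125, 56.4) -> [np.float64(-10.4), np.float64(13.2), np.float64(12.0), 0, 0, np.float64(0.007)]
top blue n 73 z [77.3 80.4] [416.8 119.2  20.4] rms 0.82
top orange n 62 z [90.3 95.4] [399.7 221.6  15.6] rms 0.88
```

```bash
python3 -m crank '[[30,-10.4,13.2,0,0,0,0],[30,-10.4,13.2,0,0,0,0],[30,-10.4,13.2,10,0,0,0],[30,-10.4,13.2,18,0,0,0],[30,-10.4,13.2,18,0,0,0],[30,-10.4,13.2,18,0,0,0]]'
python3 - <<'E'
from h import *
rows((515.6,-340.3,68,56.4))
E
```

```text
clock: 13.85
eef_pos: [515.4, -340.2, 117.9]
eef_rot: [-3.141, -0.0, 0.992]
wrist_force: [0.6, -0.5, -0.2]
finger_gap: 52.7
finger_force: 20.0
now [ 515.4 -340.2  117.9] yaw 56.8 t 13.8 gap 52.7 F [ 0.6 -0.5 -0.2]
(515.6, -340.3, 68, 56.4) -> [np.float64(0.0), np.float64(0.2), np.float64(49.9), 0, 0, np.float64(0.008)]
```

```bash
python3 -m crank '[[30,0,0,8,0,0,0],[30,0,0,16,0,0,0],[30,0,0,24,0,0,0],[30,0,0,32,0,0,0],[30,0,0,40,0,0,0],[30,0,0,46,0,0,0],[30,0,0,50,0,0,0],[30,0,0,50,0,0,0]]'
python3 -c "
from h import *
rows((515.6,-340.3,66,56.4))"
```

```text
clock: 14.65
eef_pos: [515.3, -340.4, 67.5]
eef_rot: [-3.141, -0.0, 0.992]
wrist_force: [-0.1, 0.5, -0.1]
finger_gap: 52.6
finger_force: 20.0
now [ 515.3 -340.4   67.5] yaw 56.8 t 14.7 gap 52.6 F [-0.1  0.5 -0.1]
(515.6, -340.3, 66, 56.4) -> [np.float64(0.2), np.float64(0.2), np.float64(1.5), 0, 0, np.float64(0.007)]
```

```bash
python3 -m crank '[[30,0,0,1.5,0,0,0],[70,0,0,1.5,0,0,0],[70,0,0,1.5,0,0,0],[70,0,0,1.5,0,0,0],[70,0,0,1.5,0,0,0],[70,0,0,-40,0,0,0],[70,0,0,-80,0,0,0],[70,0,0,-105,0,0,0],[70,0,0,-105,0,0,0],[70,0,0,-105,0,0,0]]'
python3 - <<'E'
from h import *
g=grab("wrist"); cup("wrist","white",79,(515,-340),g,5,32); cup("wrist","green",62,(515,-340),g,6,40)
rows((395,-260,175,58),(330,-100,175,75),(345,60,175,98),(417,119,175,106),(417,119,64,106))
E
```

```text
clock: 15.65
eef_pos: [515.4, -340.5, 173.0]
eef_rot: [3.141, 0.0, 0.992]
wrist_force: [-0.2, 0.3, -0.9]
finger_gap: 65.9
finger_force: 0.0
wrist white n 1054 z [79.1 80.6] [ 516.2 -340.2   25.3] rms 0.81
wrist green n 408 z [62.2 63.5] [ 515.9 -340.2   30. ] rms 0.58
now [ 515.2 -340.3  172. ] yaw 56.8 t 15.7 gap 65.9 F [ 0.3  0.  -0.4]
(395, -260, 175, 58) -> [np.float64(1.5), np.float64(-144.5), np.float64(-3.0), 0, 0, np.float64(-0.02)]
(330, -100, 175, 75) -> [np.float64(99.8), np.float64(-286.5), np.float64(-3.0), 0, 0, np.float64(-0.317)]
(345, 60, 175, 98) -> [np.float64(242.0), np.float64(-361.4), np.float64(-3.0), 0, 0, np.float64(-0.719)]
(417, 119, 175, 106) -> [np.float64(330.7), np.float64(-333.4), np.float64(-3.0), 0, 0, np.float64(-0.858)]
(417, 119, 64, 106) -> [np.float64(330.7), np.float64(-333.4), np.float64(108.0), 0, 0, np.float64(-0.858)]
```

```bash
python3 -m crank '[[70,1,-50,0,0,0,0],[70,1,-100,0,0,0,0],[70,2,-144,0,0,0,-0.02],[70,30,-190,0,0,0,-0.1],[70,65,-238,0,0,0,-0.2],[70,100,-286,0,0,0,-0.32],[70,145,-312,0,0,0,-0.45],[70,190,-338,0,0,0,-0.58],[70,240,-362,0,0,0,-0.72],[70,285,-350,0,0,0,-0.85]]'
python3 -m crank '[[70,0,0,0,0,0,0],[70,0,0,0,0,0,0],[70,0,0,0,0,0,0]]'
python3 - <<'E'
from h import *
cup("wrist","blue",78,(417,119))
rows((416.5,119.2,64,106))
E
```

```text
clock: 16.7
eef_pos: [365.5, 73.0, 172.6]
eef_rot: [-3.141, -0.0, 1.848]
wrist_force: [1.4, -1.8, 0.5]
finger_gap: 65.9
finger_force: 0.0
clock: 17.0
eef_pos: [366.4, 70.0, 172.4]
eef_rot: [-3.14, -0.0, 1.84]
wrist_force: [0.0, -0.2, -0.3]
finger_gap: 65.9
finger_force: 0.0
wrist blue n 912 z [78.1 79.4] [415.4 119.6  20.4] rms 0.8
now [366.6  69.8 172.7] yaw 105.4 t 17.1 gap 65.7 F [-0.1  0.5  0.2]
(416.5, 119.2, 64, 106) -> [np.float64(34.4), np.float64(61.3), np.float64(108.7), 0, 0, np.float64(-0.011)]
```

```bash
python3 -m crank '[[70,20,35,0,0,0,0],[70,34.7,60.8,0,0,0,0],[70,34.7,60.8,0,0,0,0],[70,34.7,60.8,40,0,0,0],[70,34.7,60.8,80,0,0,0],[70,34.7,60.8,108,0,0,0],[70,34.7,60.8,108,0,0,0],[70,34.7,60.8,108,0,0,0],[70,34.7,60.8,108,0,0,0]]'
python3 - <<'E'
from h import *
rows((416,119.4,63,106))
E
```

```text
clock: 17.95
eef_pos: [417.1, 120.1, 66.8]
eef_rot: [3.139, 0.0, 1.841]
wrist_force: [0.2, -0.3, -0.3]
finger_gap: 65.5
finger_force: 0.0
now [417.1 120.1  66.8] yaw 105.5 t 17.9 gap 65.5 F [ 0.2 -0.3 -0.3]
(416, 119.4, 63, 106) -> [np.float64(-0.4), np.float64(-1.3), np.float64(3.8), 0, 0, np.float64(-0.009)]
```

```bash
python3 -m crank '[[70,-0.4,-1.3,4,0,0,0],[70,-0.4,-1.3,4,0,0,0],[20,-0.4,-1.3,4,0,0,0],[20,-0.4,-1.3,4,0,0,0],[20,-0.4,-1.3,4,0,0,0],[20,-0.4,-1.3,4,0,0,0],[20,-0.4,-1.3,4,0,0,0],[20,-0.4,-1.3,4,0,0,0]]' 20
python3 - <<'E'
from h import *
rows((416,119.4,185,106),(345,60,185,98),(330,-100,185,75),(395,-260,185,58),(515.7,-340.2,185,56.4))
E
```

```text
clock: 18.75
eef_pos: [415.2, 119.8, 61.2]
eef_rot: [3.141, 0.0, 1.842]
wrist_force: [-0.3, -0.3, 2.0]
finger_gap: 43.5
finger_force: 20.0
now [415.2 119.8  61.2] yaw 105.5 t 18.8 gap 43.5 F [-0.3 -0.3  2. ]
(416, 119.4, 185, 106) -> [np.float64(-0.6), np.float64(0.6), np.float64(-123.8), 0, 0, np.float64(-0.008)]
(345, 60, 185, 98) -> [np.float64(-38.8), np.float64(-83.7), np.float64(-123.8), 0, 0, np.float64(0.131)]
(330, -100, 185, 75) -> [np.float64(-188.9), np.float64(-141.0), np.float64(-123.8), 0, 0, np.float64(0.533)]
(395, -260, 185, 58) -> [np.float64(-360.5), np.float64(-121.2), np.float64(-123.8), 0, 0, np.float64(0.83)]
(515.7, -340.2, 185, 56.4) -> [np.float64(-470.1), np.float64(-26.4), np.float64(-123.8), 0, 0, np.float64(0.857)]
```

```bash
python3 -m crank '[[20,0,0,-50,0,0,0],[20,0,0,-95,0,0,0],[20,-20,-42,-124,0,0,0.07],[20,-39,-84,-124,0,0,0.13],[20,-76,-100,-124,0,0,0.23],[20,-113,-113,-124,0,0,0.33],[20,-150,-127,-124,0,0,0.43],[20,-189,-141,-124,0,0,0.53],[20,-233,-136,-124,0,0,0.62],[20,-276,-131,-124,0,0,0.7]]'
python3 -m crank '[[20,-42,4,0,0,0,0.06],[20,-82,8,0,0,0,0.12],[20,-118,36,0,0,0,0.13],[20,-154,68,0,0,0,0.155],[20,-185,94,0,0,0,0.155],[20,-185,94,0,0,0,0.155],[20,-185,94,20,0,0,0.155],[20,-185,94,20,0,0,0.155],[20,-185,94,20,0,0,0.155]]'
python3 - <<'E'
from h import *
g=grab("wrist"); cup("wrist","white",79,(515,-340),g,4,30)
rows((515.8,-340.2,150,56.4))
t=grab("top"); cup("top","orange",92,(400,222),t)
E
```

```text
clock: 19.75
eef_pos: [362.8, -183.3, 185.3]
eef_rot: [3.141, 0.0, 1.137]
wrist_force: [1.2, 1.4, -0.8]
finger_gap: 43.6
finger_force: 20.0
clock: 20.65
eef_pos: [371.3, -388.0, 165.4]
eef_rot: [-3.141, -0.0, 0.987]
wrist_force: [-0.1, -0.2, 0.9]
finger_gap: 43.5
finger_force: 20.0
wrist white n 1633 z [79.  80.5] [ 515.2 -340.6   25.4] rms 0.8
now [ 371.5 -388.3  165.9] yaw 56.6 t 20.7 gap 43.4 F [-0.4 -0.2  0.3]
(515.8, -340.2, 150, 56.4) -> [np.float64(119.6), np.float64(93.9), np.float64(15.9), 0, 0, np.float64(0.003)]
top orange n 60 z [91.  94.8] [399.5 221.7  15.6] rms 0.81
```

I mixed up the frame in the second call, but nothing was hit. Correcting to above the pot.

```bash
python3 -m crank '[[20,36,28,0,0,0,0],[20,72,56,0,0,0,0],[20,108,84,0,0,0,0],[20,119.6,93.9,0,0,0,0],[20,119.6,93.9,0,0,0,0],[20,119.6,93.9,15,0,0,0],[20,119.6,93.9,15,0,0,0],[20,119.6,93.9,15,0,0,0]]'
python3 - <<'E'
from h import *
cup("wrist","white",79,(515,-340),None,4,30)
rows((515.8,-340.2,82,56.4))
E
```

```text
clock: 21.55
eef_pos: [514.6, -341.0, 149.8]
eef_rot: [-3.141, 0.0, 0.986]
wrist_force: [-0.1, -0.2, -1.0]
finger_gap: 43.8
finger_force: 20.0
wrist white n 650 z [79.3 80.4] [ 516.2 -340.3   25.4] rms 0.78
now [ 514.9 -341.1  150.3] yaw 56.5 t 21.6 gap 43.5 F [-0.  -0.5 -0. ]
(515.8, -340.2, 82, 56.4) -> [np.float64(1.2), np.float64(0.3), np.float64(68.3), 0, 0, np.float64(0.001)]
```

```bash
python3 -m crank '[[20,1.2,0.3,4,0,0,0],[20,1.2,0.3,12,0,0,0],[20,1.2,0.3,22,0,0,0],[20,1.2,0.3,32,0,0,0],[20,1.2,0.3,42,0,0,0],[20,1.2,0.3,52,0,0,0],[20,1.2,0.3,62,0,0,0],[20,1.2,0.3,67,0,0,0],[20,1.2,0.3,67,0,0,0]]'
python3 -c "
from h import *
rows((515.8,-340.3,82,56.4))"
```

```text
clock: 22.5
eef_pos: [516.3, -339.6, 82.2]
eef_rot: [-3.14, -0.0, 0.987]
wrist_force: [-0.4, -0.6, 0.1]
finger_gap: 43.6
finger_force: 20.0
now [ 516.3 -339.6   82.2] yaw 56.5 t 22.5 gap 43.6 F [-0.4 -0.6  0.1]
(515.8, -340.3, 82, 56.4) -> [np.float64(-0.9), np.float64(0.0), np.float64(0.2), 0, 0, np.float64(0.002)]
```

```bash
python3 -m crank '[[20,-0.9,0,0.5,0,0,0],[55,-0.9,0,0.5,0,0,0],[60,-0.9,0,0.5,0,0,0],[60,-0.9,0,0.5,0,0,0],[60,-0.9,0,0.5,0,0,0],[60,-0.9,0,-40,0,0,0],[60,-0.9,0,-80,0,0,0],[60,-0.9,0,-108,0,0,0],[60,-0.9,0,-108,0,0,0],[60,-0.9,0,-108,0,0,0]]'
python3 - <<'E'
from h import *
g=grab("wrist"); cup("wrist","blue",96,(515,-340),g,6,30); cup("wrist","white",79,(515,-340),g,4,30)
rows((395,-260,190,58),(330,-100,190,75),(345,60,190,98),(370,200,190,119),(399,221.6,190,119))
E
```

```text
clock: 23.5
eef_pos: [516.0, -340.4, 191.1]
eef_rot: [3.141, 0.0, 0.987]
wrist_force: [-0.5, 0.8, -0.6]
finger_gap: 56.2
finger_force: 0.0
wrist blue n 694 z [96.  97.4] [ 516.9 -340.9   20.1] rms 0.64
wrist white n 566 z [79.3 80.7] [ 516.  -340.5   25.5] rms 0.84
now [ 515.7 -340.3  190.1] yaw 56.5 t 23.6 gap 56.6 F [-0.  -0.6 -0.5]
(395, -260, 190, 58) -> [np.float64(0.4), np.float64(-145.0), np.float64(0.1), 0, 0, np.float64(-0.025)]
(330, -100, 190, 75) -> [np.float64(98.0), np.float64(-287.4), np.float64(0.1), 0, 0, np.float64(-0.322)]
(345, 60, 190, 98) -> [np.float64(239.8), np.float64(-363.1), np.float64(0.1), 0, 0, np.float64(-0.724)]
(370, 200, 190, 119) -> [np.float64(370.4), np.float64(-419.5), np.float64(0.1), 0, 0, np.float64(-1.09)]
(399, 221.6, 190, 119) -> [np.float64(404.4), np.float64(-407.2), np.float64(0.1), 0, 0, np.float64(-1.09)]
```

Blue is seated (rim 96). Now the small orange cup.

```bash
python3 -m crank '[[60,0,-50,0,0,0,0],[60,0,-100,0,0,0,0],[60,0,-144,0,0,0,-0.02],[60,30,-190,0,0,0,-0.1],[60,65,-238,0,0,0,-0.2],[60,98,-287,0,0,0,-0.32],[60,145,-312,0,0,0,-0.45],[60,190,-337,0,0,0,-0.58],[60,240,-363,0,0,0,-0.72],[60,285,-382,0,0,0,-0.85]]'
python3 -m crank '[[60,0,0,0,0,0,0],[60,0,0,0,0,0,0]]'
python3 - <<'E'
from h import *
rows((380,200,190,119),(399,221.6,190,119))
E
```

```text
clock: 24.55
eef_pos: [349.1, 79.0, 190.4]
eef_rot: [-3.141, -0.0, 1.842]
wrist_force: [2.0, 0.1, 0.4]
finger_gap: 56.3
finger_force: 0.0
clock: 24.75
eef_pos: [349.4, 77.8, 190.1]
eef_rot: [-3.139, -0.0, 1.839]
wrist_force: [0.1, -0.2, -0.2]
finger_gap: 56.3
finger_force: 0.0
now [349.4  77.8 190.1] yaw 105.4 t 24.8 gap 56.3 F [ 0.1 -0.2 -0.2]
(380, 200, 190, 119) -> [np.float64(109.7), np.float64(61.9), np.float64(0.1), 0, 0, np.float64(-0.238)]
(399, 221.6, 190, 119) -> [np.float64(125.5), np.float64(86.0), np.float64(0.1), 0, 0, np.float64(-0.238)]
```

```bash
python3 -m crank '[[60,40,22,0,0,0,-0.1],[60,80,45,0,0,0,-0.2],[60,110,62,0,0,0,-0.24],[60,125,86,0,0,0,-0.24],[60,125,86,0,0,0,-0.24],[60,125,86,20,0,0,-0.24],[60,125,86,20,0,0,-0.24],[60,125,86,20,0,0,-0.24]]'
python3 - <<'E'
from h import *
cup("wrist","orange",92,(400,222))
rows((399.3,221.7,77,119))
E
```

```text
clock: 25.55
eef_pos: [400.2, 218.8, 171.2]
eef_rot: [-3.141, 0.0, 2.074]
wrist_force: [-0.1, 0.4, 1.1]
finger_gap: 56.3
finger_force: 0.0
wrist orange n 680 z [92.1 93.4] [398.4 222.5  15.4] rms 0.75
now [400.4 219.2 171.6] yaw 118.9 t 25.6 gap 56.3 F [-0.1 -0.3  1.3]
(399.3, 221.7, 77, 119) -> [np.float64(2.7), np.float64(0.2), np.float64(94.6), 0, 0, np.float64(-0.002)]
```

```bash
python3 -m crank '[[60,3.1,0,0,0,0,0],[60,3.1,0,40,0,0,0],[60,3.1,0,75,0,0,0],[60,3.1,0,93,0,0,0],[60,3.1,0,93,0,0,0],[60,3.1,0,93,0,0,0],[60,3.1,0,93,0,0,0]]'
python3 - <<'E'
from h import *
rows((399,222,78,119))
E
```

```text
clock: 26.3
eef_pos: [399.4, 223.3, 79.6]
eef_rot: [3.139, 0.0, 2.077]
wrist_force: [-0.6, -0.1, 0.7]
finger_gap: 56.3
finger_force: 0.0
now [399.4 223.3  79.6] yaw 119.0 t 26.3 gap 56.3 F [-0.6 -0.1  0.7]
(399, 222, 78, 119) -> [np.float64(-1.0), np.float64(-1.0), np.float64(1.6), 0, 0, np.float64(-0.0)]
```

```bash
python3 -m crank '[[60,-1,-1,1,0,0,0],[60,-1,-1,1,0,0,0],[10,-1,-1,1,0,0,0],[10,-1,-1,1,0,0,0],[10,-1,-1,1,0,0,0],[10,-1,-1,1,0,0,0],[10,-1,-1,1,0,0,0],[10,-1,-1,1,0,0,0]]' 20
python3 - <<'E'
from h import *
rows((399,222,200,119),(370,200,220,119),(345,60,220,98),(330,-100,220,75))
E
```

```text
clock: 27.1
eef_pos: [398.3, 221.7, 77.1]
eef_rot: [3.141, -0.0, 2.077]
wrist_force: [0.4, -0.2, 0.5]
finger_gap: 33.0
finger_force: 20.0
now [398.3 221.7  77.1] yaw 119.0 t 27.1 gap 33.0 F [ 0.4 -0.2  0.5]
(399, 222, 200, 119) -> [np.float64(-0.0), np.float64(0.8), np.float64(-122.9), 0, 0, np.float64(-0.0)]
(370, 200, 220, 119) -> [np.float64(-5.2), np.float64(-35.3), np.float64(-142.9), 0, 0, np.float64(-0.0)]
(345, 60, 220, 98) -> [np.float64(-115.6), np.float64(-125.0), np.float64(-142.9), 0, 0, np.float64(0.366)]
(330, -100, 220, 75) -> [np.float64(-248.2), np.float64(-215.7), np.float64(-142.9), 0, 0, np.float64(0.768)]
```

```bash
python3 -m crank '[[10,0,0,-48,0,0,0],[10,0,0,-95,0,0,0],[10,-3,-15,-140,0,0,0],[10,-30,-58,-143,0,0,0.1],[10,-72,-90,-143,0,0,0.23],[10,-115,-125,-143,0,0,0.37],[10,-150,-150,-143,0,0,0.48],[10,-182,-172,-143,0,0,0.58],[10,-215,-194,-143,0,0,0.68],[10,-248,-216,-143,0,0,0.77]]'
python3 -m crank '[[10,0,0,0,0,0,0],[10,0,0,0,0,0,0]]'
python3 - <<'E'
from h import *
rows((395,-260,200,58),(516,-340.5,200,56.4))
E
```

```text
clock: 28.1
eef_pos: [328.9, -101.6, 220.3]
eef_rot: [3.141, 0.0, 1.302]
wrist_force: [2.0, 0.3, 0.6]
finger_gap: 32.9
finger_force: 20.0
clock: 28.3
eef_pos: [329.3, -100.3, 220.0]
eef_rot: [-3.141, -0.0, 1.305]
wrist_force: [0.2, 0.5, -0.5]
finger_gap: 33.0
finger_force: 20.0
now [ 329.3 -100.3  220. ] yaw 74.8 t 28.3 gap 33.0 F [ 0.2  0.5 -0.5]
(395, -260, 200, 58) -> [np.float64(-136.8), np.float64(105.3), np.float64(20.0), 0, 0, np.float64(0.293)]
(516, -340.5, 200, 56.4) -> [np.float64(-182.7), np.float64(243.2), np.float64(20.0), 0, 0, np.float64(0.321)]
```

```bash
python3 -m crank '[[10,-38,30,0,0,0,0.08],[10,-76,60,0,0,0,0.16],[10,-114,88,5,0,0,0.24],[10,-140,110,10,0,0,0.29],[10,-152,150,20,0,0,0.3],[10,-165,195,20,0,0,0.31],[10,-183,243,20,0,0,0.32],[10,-183,243,20,0,0,0.32],[10,-183,243,30,0,0,0.32],[10,-183,243,30,0,0,0.32]]'
python3 - <<'E'
from h import *
g=grab("wrist"); cup("wrist","blue",96,(516,-340.5),g,5,30); cup("wrist","white",79,(516,-340.5),g,4,30);cup("wrist","orange",205,(516,-340.5),g,6,30)
rows((516.3,-340.6,175,56.4))
E
```

```text
clock: 29.3
eef_pos: [515.9, -338.2, 188.6]
eef_rot: [-3.139, -0.0, 0.989]
wrist_force: [-1.3, 0.6, -0.1]
finger_gap: 32.8
finger_force: 20.0
wrist blue n 399 z [96.2 97.5] [ 517.  -340.8   20.1] rms 0.75
wrist white n 551 z [79.2 80.5] [ 516.1 -340.4   25.5] rms 0.84
wrist orange n 1577 z [203.5 204.9] [ 516.6 -337.3   15.4] rms 0.76
now [ 515.8 -338.5  189.8] yaw 56.6 t 29.4 gap 33.1 F [0.  0.4 0.4]
(516.3, -340.6, 175, 56.4) -> [np.float64(-1.5), np.float64(1.5), np.float64(14.8), 0, 0, np.float64(0.004)]
```

```bash
python3 -m crank '[[10,-2.5,2.1,0,0,0,0],[10,-2.5,2.1,0,0,0,0],[10,-2.5,2.1,10,0,0,0],[10,-2.5,2.1,10,0,0,0]]'
python3 - <<'E'
from h import *
g=grab("wrist"); cup("wrist","blue",96,(516,-340.5),g,5,30); cup("wrist","orange",194,(516,-340.5),g,6,30)
rows((516.3,-340.8,101,56.4))
E
```

```text
clock: 29.75
eef_pos: [516.1, -343.0, 178.7]
eef_rot: [-3.14, -0.0, 0.987]
wrist_force: [-0.1, 0.4, -0.8]
finger_gap: 32.8
finger_force: 20.0
wrist blue n 451 z [96.2 97.5] [ 517.1 -340.8   20. ] rms 0.74
wrist orange n 1701 z [193.5 194.9] [ 516.9 -342.    15.3] rms 0.73
now [ 516.3 -343.1  179.3] yaw 56.5 t 29.8 gap 33.2 F [ 0.5  0.7 -0.3]
(516.3, -340.8, 101, 56.4) -> [np.float64(1.9), np.float64(-1.3), np.float64(78.3), 0, 0, np.float64(0.002)]
```

```bash
python3 -m crank '[[10,1.1,-0.5,0,0,0,0],[10,1.1,-0.5,8,0,0,0],[10,1.1,-0.5,17,0,0,0],[10,1.1,-0.5,26,0,0,0],[10,1.1,-0.5,35,0,0,0],[10,1.1,-0.5,45,0,0,0],[10,1.1,-0.5,55,0,0,0],[10,1.1,-0.5,65,0,0,0],[10,1.1,-0.5,75,0,0,0],[10,1.1,-0.5,78,0,0,0]]'
python3 -c "
from h import *
rows((516.3,-341.5,101,56.4))"
```

```text
clock: 30.8
eef_pos: [516.5, -341.8, 100.6]
eef_rot: [-3.14, -0.0, 0.987]
wrist_force: [-0.2, 0.2, -0.5]
finger_gap: 33.1
finger_force: 20.0
now [ 516.5 -341.8  100.6] yaw 56.5 t 30.8 gap 33.1 F [-0.2  0.2 -0.5]
(516.3, -341.5, 101, 56.4) -> [np.float64(0.1), np.float64(-0.4), np.float64(-0.4), 0, 0, np.float64(0.002)]
```

```bash
python3 -m crank '[[10,0,0,0.5,0,0,0],[50,0,0,0.5,0,0,0],[50,0,0,0.5,0,0,0],[50,0,0,0.5,0,0,0],[50,0,0,-40,0,0,0],[50,0,0,-80,0,0,0],[50,0,0,-120,0,0,0],[50,0,0,-120,0,0,0],[50,0,0,-120,0,0,0],[50,0,0,-120,0,0,0]]'
python3 - <<'E'
from h import *
g=grab("wrist"); cup("wrist","orange",113,(516,-341),g,6,30); cup("wrist","blue",96,(516,-341),g,4,30); cup("wrist","white",79,(515,-340),g,4,30); cup("wrist","green",62,(515,-340),g,4,40)
cv2.imwrite("pics/w3.png",g[0][:,:,::-1])
X=pts(g[1],g[2]); h=cv2.cvtColor(g[0],cv2.COLOR_RGB2HSV)
r=(((h[...,0]<8)|(h[...,0]>172))&(h[...,1]>150)).astype(np.uint8)
for y,nm in ((-278,"L"),(-401,"R")):
    m=(r>0)&(abs(X[...,1]-y)<25)&(abs(X[...,2]-64)<4); W=X[m]; print(nm,m.sum(), circ(W) if m.sum()>20 else "")
t=grab("top"); np.savez("/tmp/t2.npz",p=t[0],d=t[1]); cv2.imwrite("pics/t2.png",cv2.resize(t[0][200:380,300:500,::-1],(800,720))[:600])
rows((515,-340,200,56.4))
E
```

```text
clock: 31.8
eef_pos: [516.6, -341.8, 220.8]
eef_rot: [-3.14, -0.0, 0.987]
wrist_force: [0.9, 0.3, -1.4]
finger_gap: 47.0
finger_force: 0.0
wrist orange n 360 z [112.6 114.3] [ 518.  -341.4   15. ] rms 0.68
wrist blue n 256 z [96.3 97.5] [ 517.2 -340.6   20.1] rms 0.55
wrist white n 486 z [79.4 80.6] [ 516.  -340.6   25.6] rms 0.83
wrist green n 269 z [62.3 63.6] [ 515.7 -340.5   30.2] rms 0.58
L 515 (array([ 556.430104  , -278.42322339,    6.99965476]), np.float64(2.380987475652877))
R 401 (array([ 473.77419115, -402.39316954,    7.26000528]), np.float64(2.4484005307508308))
now [ 516.6 -341.9  220.7] yaw 56.5 t 31.9 gap 47.0 F [-0.2 -0.6 -0.4]
(515, -340, 200, 56.4) -> [np.float64(0.7), np.float64(-2.4), np.float64(20.7), 0, 0, np.float64(0.002)]
```

View pics/w3.png

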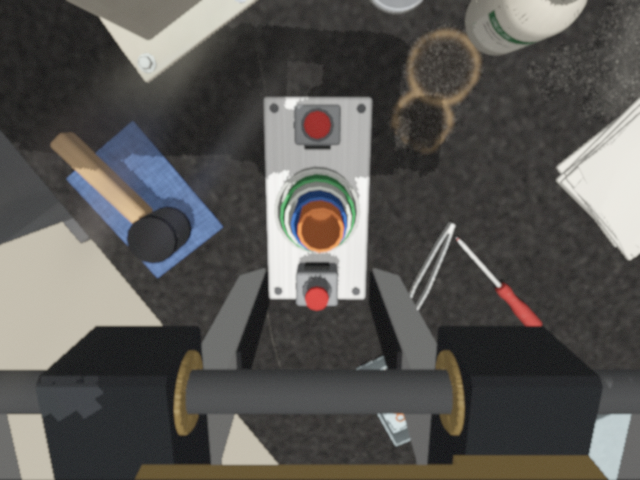

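View pics/t2.png

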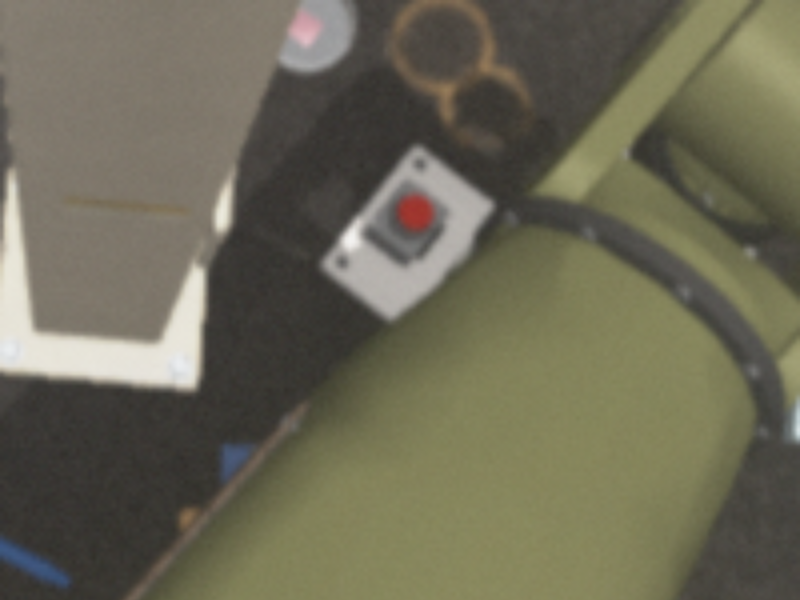

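All four cups are nested, with rims at 62, 79, 96 and 113 mm as they should be; the stack is at (320,215) and the mallet head at (158,235). Now I measure the mallet.

```bash
cat >> h.py <<'E'
def mallet(cam="wrist",zo=0,near=(375,-250)):
    p,d,c=grab(cam); X=pts(d,c); h=cv2.cvtColor(p,cv2.COLOR_RGB2HSV)
    n=np.hypot(X[...,0]-near[0],X[...,1]-near[1])<110
    P=X[n&(h[...,2]<75)&(abs(X[...,2]-52-zo)<3)]; q,e=circ(P); print("head",len(P),q.round(1),e.round(2),np.median(P[:,2]).round(1))
    H=X[n&(h[...,0]>8)&(h[...,0]<25)&(h[...,1]>70)&(abs(X[...,2]-38-zo)<3)]
    H=H[np.isfinite(H[:,0])]; m=H.mean(0); w=np.linalg.svd(H[:,:2]-m[:2],full_matrices=False)[2][0]
    w=w*np.sign((q[:2]-m[:2])@w); s=(H[:,:2]-m[:2])@w; t=(H[:,:2]-m[:2])@[-w[1],w[0]]
    off=(q[:2]-m[:2])@[-w[1],w[0]]
    az=np.degrees(np.arctan2(w[1],w[0])); end=m[:2]+w*s.min()
    print("handle",len(H),"z",m[2].round(1),"+x az",az.round(1),"end",end.round(1),"len",np.hypot(*(q[:2]-end)).round(1),"width",np.ptp(t).round(1),"head off",off.round(1))
    g=m[:2]+w*(((q[:2]-m[:2])@w)-50); print("grip",g.round(1)); return g,az
E
python3 - <<'E'
from h import *
g,az=mallet()
rows((g[0],g[1],200,az+180),(g[0],g[1],200,az),s=None)
E
```

```text
head 686 [ 390.7 -257.1   17.3] 4.02 53.6
handle 320 z 36.6 +x az -67.5 end [ 375.7 -201.7] len 57.3 width 16.5 head off -7.4
grip [ 378.3 -208.1]
now [ 516.7 -341.9  220.9] yaw 56.5 t 31.9 gap 46.8 F [ 0.2 -0.4  0.7]
(np.float64(378.30661368110606), np.float64(-208.0782156266585), 200, np.float64(112.5315117826327)) -> [np.float64(35.4), np.float64(-189.2), np.float64(20.9), 0, 0, np.float64(-0.977)]
(np.float64(378.30661368110606), np.float64(-208.0782156266585), 200, np.float64(-67.4684882173673)) -> [np.float64(35.4), np.float64(-189.2), np.float64(20.9), 0, 0, np.float64(2.164)]
```

```bash
python3 - <<'E'
s=open("h.py").read()
s=s.replace('q,e=circ(P); print("head"','hc,hr=cv2.minEnclosingCircle(P[np.hypot(*(P[:,:2]-np.median(P[:,:2],0)).T)<26][:,:2].astype(np.float32)); q=np.array([*hc,hr]);e=np.float64(0); print("head"')
s=s.replace("(h[...,1]>70)&(abs(X[...,2]-38-zo)<3)","(h[...,1]>60)&(abs(X[...,2]-38-zo)<5)")
open("h.py","w").write(s)
E
python3 - <<'E'
from h import *
g,az=mallet()
p,d,c=grab("wrist"); X=pts(d,c); h=cv2.cvtColor(p,cv2.COLOR_RGB2HSV)
for u,v in ((158,222),(70,150),(100,180),(130,205)): print((u,v),X[v,u].round(),h[v,u])
m=(h[...,0]>100)&(h[...,0]<125)&(h[...,1]>80)&(abs(X[...,2]-2)<4); P=X[m][:,:2]; P=P[np.hypot(*(P-[372,-250]).T)<120]; print("mat",cv2.minAreaRect(P.astype(np.float32)))
E
```

```text
head 737 [ 397.1 -243.5   20.2] 0.0 53.4
handle 606 z 35.4 +x az -73.5 end [ 378.9 -178.9] len 67.1 width 17.4 head off -0.9
grip [ 383.8 -195.3]
(158, 222) [ 385. -270.   31.] [110  93 135]
(70, 150) [ 345. -167.    0.] [ 0 10 50]
(100, 180) [ 351. -205.    2.] [110  95 159]
(130, 205) [ 385. -246.   55.] [110  26  60]
mat ((372.6542663574219, -246.73330688476562), (92.94859313964844, 131.80223083496094), 3.8511314392089844)
```

The mallet has been knocked aside between looks, so I look again.

```bash
python3 -m crank '[[60,0,0,0,0,0,0],[60,0,0,0,0,0,0],[60,0,0,0,0,0,0],[60,0,0,0,0,0,0],[60,0,0,0,0,0,0],[60,0,0,0,0,0,0],[60,0,0,0,0,0,0],[60,0,0,0,0,0,0]]'; python3 - <<'E'
from h import *
for i in range(2): g,az=mallet()
p,d,c=grab("wrist"); cv2.imwrite("pics/w4.png",p[:,:,::-1])
rows((g[0],g[1],200,az+180))
E
```

```text
clock: 32.85
eef_pos: [516.9, -342.1, 222.1]
eef_rot: [-3.142, 0.0, 0.987]
wrist_force: [0.7, -0.5, 0.3]
finger_gap: 56.4
finger_force: 0.0
head 1713 [ 389.  -251.8   21. ] 0.0 52.6
handle 2156 z 38.0 +x az -81.8 end [ 374.3 -139.6] len 113.1 width 18.6 head off -1.5
grip [ 383.3 -202.1]
head 1721 [ 388.6 -251.9   21.2] 0.0 52.6
handle 2163 z 38.0 +x az -81.8 end [ 374.2 -139.5] len 113.4 width 18.6 head off -1.8
grip [ 383.3 -202.2]
now [ 516.9 -342.1  222.1] yaw 56.5 t 33.0 gap 56.1 F [-0.   0.3  0.2]
(np.float64(383.2866220119187), np.float64(-202.1780744762304), 200, np.float64(98.23875310743921)) -> [np.float64(43.1), np.float64(-188.6), np.float64(22.1), 0, 0, np.float64(-0.728)]
```

View pics/w4.png

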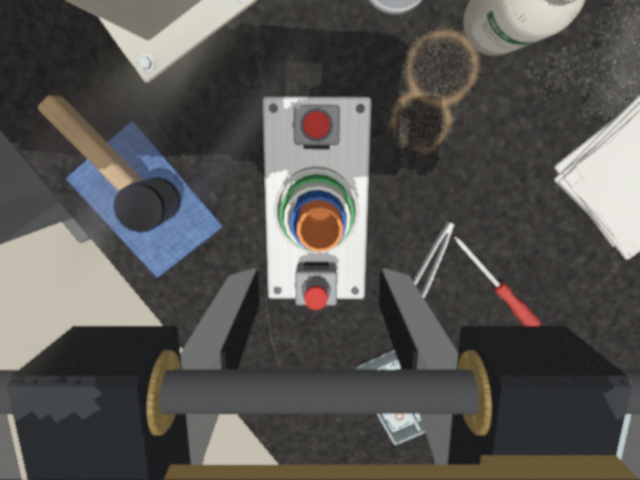

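The mallet stands upright again, head at (140,203) in the picture and (389,-252) in world, handle pointing to (50,103). I grip it 45 mm from the head axis.

```bash
python3 - <<'E'
from h import *
rows((450,-275,180,75),(383.2,-207,150,98.2))
E
```

```text
now [ 516.9 -342.1  222.1] yaw 56.5 t 33.0 gap 56.1 F [-0.   0.3  0.2]
(450, -275, 180, 75) -> [np.float64(19.1), np.float64(-92.8), np.float64(42.1), 0, 0, np.float64(-0.322)]
(383.2, -207, 150, 98.2) -> [np.float64(39.0), np.float64(-186.0), np.float64(72.1), 0, 0, np.float64(-0.727)]
```

```bash
python3 -m crank '[[60,9,-46,20,0,0,-0.14],[60,19,-93,42,0,0,-0.28],[60,29,-140,60,0,0,-0.42],[60,39,-186,72,0,0,-0.56],[60,39,-186,72,0,0,-0.70],[60,39,-186,72,0,0,-0.727],[60,39,-186,72,0,0,-0.727],[60,39,-186,72,0,0,-0.727]]'
python3 - <<'E'
from h import *
g,az=mallet()
rows((382.9,-207,8,98.2))
E
```

```text
clock: 33.8
eef_pos: [384.0, -207.7, 150.4]
eef_rot: [3.141, 0.001, 1.71]
wrist_force: [0.2, -0.0, -0.3]
finger_gap: 56.5
finger_force: 0.0
head 2407 [ 387.5 -250.4   21.2] 0.0 52.5
handle 2955 z 38.1 +x az -82.4 end [ 373.  -139.7] len 111.6 width 17.9 head off -0.3
grip [ 381.1 -200.8]
now [ 383.8 -207.6  150.3] yaw 98.0 t 33.9 gap 56.2 F [0.1 0.8 0.8]
(382.9, -207, 8, 98.2) -> [np.float64(0.7), np.float64(-0.8), np.float64(142.3), 0, 0, np.float64(-0.003)]
```

```bash
python3 -m crank '[[60,1.4,-1.6,0,0,0,0],[60,1.4,-1.6,48,0,0,0],[60,1.4,-1.6,92,0,0,0],[60,1.4,-1.6,125,0,0,0],[60,1.4,-1.6,141,0,0,0],[60,1.4,-1.6,141,0,0,0],[60,1.4,-1.6,141,0,0,0],[60,1.4,-1.6,141,0,0,0]]'
python3 - <<'E'
from h import *
rows((382,-206.4,8.5,98))
E
```

```text
clock: 34.65
eef_pos: [382.1, -206.3, 10.2]
eef_rot: [3.14, 0.001, 1.713]
wrist_force: [0.5, 0.4, -0.4]
finger_gap: 56.1
finger_force: 0.0
now [ 382.1 -206.3   10.2] yaw 98.2 t 34.6 gap 56.1 F [ 0.5  0.4 -0.4]
(382, -206.4, 8.5, 98) -> [np.float64(-0.1), np.float64(-0.1), np.float64(1.7), 0, 0, np.float64(0.003)]
```

```bash
python3 -m crank '[[60,0,0,1,0,0,0],[60,0,0,1,0,0,0],[0,0,0,1,0,0,0],[0,0,0,1,0,0,0],[0,0,0,1,0,0,0],[0,0,0,1,0,0,0],[0,0,0,1,0,0,0],[0,0,0,1,0,0,0],[0,0,0,1,0,0,0],[0,0,0,1,0,0,0]]' 55
python3 - <<'E'
from h import *
rows((382,-206.4,110,98))
E
python3 -m crank '[[0,0,0,-30,0,0,0],[0,0,0,-60,0,0,0],[0,0,0,-100,0,0,0],[0,0,0,-100,0,0,0],[0,0,0,-100,0,0,0],[0,0,0,-100,0,0,0]]' 55
python3 - <<'E'
from h import *
mallet(zo=96)
rows((382,-206.4,110,98))
E
```

```text
clock: 35.65
eef_pos: [381.5, -205.9, 8.1]
eef_rot: [3.142, 0.0, 1.714]
wrist_force: [-0.2, -0.9, -0.6]
finger_gap: 17.4
finger_force: 55.0
now [ 381.5 -205.9    8.1] yaw 98.2 t 35.6 gap 17.4 F [-0.2 -0.9 -0.6]
(382, -206.4, 110, 98) -> [np.float64(-0.6), np.float64(0.4), np.float64(-101.9), 0, 0, np.float64(0.003)]
clock: 36.25
eef_pos: [380.8, -205.5, 106.8]
eef_rot: [-3.14, -0.001, 1.714]
wrist_force: [-0.5, -0.1, -2.5]
finger_gap: 17.6
finger_force: 55.0
head 1809 [ 388.6 -253.2   18.7] 0.0 150.6
handle 9917 z 136.9 +x az -82.0 end [ 371.8 -139.5] len 115.0 width 18.9 head off 0.8
grip [ 380.8 -203.8]
now [ 380.8 -205.5  106.8] yaw 98.2 t 36.3 gap 17.6 F [-0.6  0.5 -3.7]
(382, -206.4, 110, 98) -> [np.float64(-1.1), np.float64(1.0), np.float64(-3.2), 0, 0, np.float64(0.003)]
```

```bash
python3 - <<'E'
from h import *
rows((390,-275,107,170),(450,-273,107,170),(511.2,-270.3,107,170))
E
```

```text
now [ 380.8 -205.5  106.8] yaw 98.2 t 36.3 gap 17.6 F [-0.6  0.5 -3.7]
(390, -275, 107, 170) -> [np.float64(-70.1), np.float64(-0.8), np.float64(-0.2), 0, 0, np.float64(-1.253)]
(450, -273, 107, 170) -> [np.float64(-76.7), np.float64(58.9), np.float64(-0.2), 0, 0, np.float64(-1.253)]
(511.2, -270.3, 107, 170) -> [np.float64(-82.8), np.float64(119.8), np.float64(-0.2), 0, 0, np.float64(-1.253)]
```

```bash
python3 -m crank '[[0,-25,0,0,0,0,-0.14],[0,-50,0,0,0,0,-0.28],[0,-70,0,0,0,0,-0.42],[0,-70,0,0,0,0,-0.56],[0,-70,0,0,0,0,-0.70],[0,-70,0,0,0,0,-0.84],[0,-70,0,0,0,0,-0.98],[0,-70,0,0,0,0,-1.12],[0,-70,0,0,0,0,-1.253],[0,-70,0,0,0,0,-1.253]]' 55
python3 - <<'E'
from h import *
rows((450,-273,107,170),(511.2,-270.3,107,170))
E
```

```text
clock: 37.3
eef_pos: [391.0, -274.8, 106.9]
eef_rot: [3.141, -0.002, 2.969]
wrist_force: [-0.6, 0.6, -2.2]
finger_gap: 17.4
finger_force: 55.0
now [ 391.  -274.8  106.9] yaw 170.1 t 37.3 gap 17.4 F [-0.6  0.6 -2.2]
(450, -273, 107, 170) -> [np.float64(-57.8), np.float64(11.9), np.float64(-0.1), 0, 0, np.float64(0.002)]
(511.2, -270.3, 107, 170) -> [np.float64(-117.6), np.float64(25.1), np.float64(-0.1), 0, 0, np.float64(0.002)]
```

```bash
python3 -m crank '[[0,-30,6,0,0,0,0],[0,-58,12,0,0,0,0],[0,-88,18,0,0,0,0],[0,-117.6,25.1,0,0,0,0],[0,-117.6,25.1,0,0,0,0],[0,-117.6,25.1,10,0,0,0],[0,-117.6,25.1,25,0,0,0],[0,-117.6,25.1,25,0,0,0],[0,-117.6,25.1,25,0,0,0]]' 55
python3 - <<'E'
from h import *
rows((511.2,-270.3,71,170))
s=grab("side"); cv2.imwrite("pics/s3.png",cv2.resize(s[0][190:390,200:420,::-1],(660,600)))
E
```

```text
clock: 38.2
eef_pos: [510.9, -270.9, 82.5]
eef_rot: [3.141, -0.001, 2.966]
wrist_force: [-0.2, -0.1, -0.9]
finger_gap: 17.5
finger_force: 55.0
now [ 510.9 -270.9   82.5] yaw 169.9 t 38.2 gap 17.5 F [-0.2 -0.1 -0.9]
(511.2, -270.3, 71, 170) -> [np.float64(-0.2), np.float64(0.7), np.float64(11.5), 0, 0, np.float64(-0.001)]
```

View pics/s3.png

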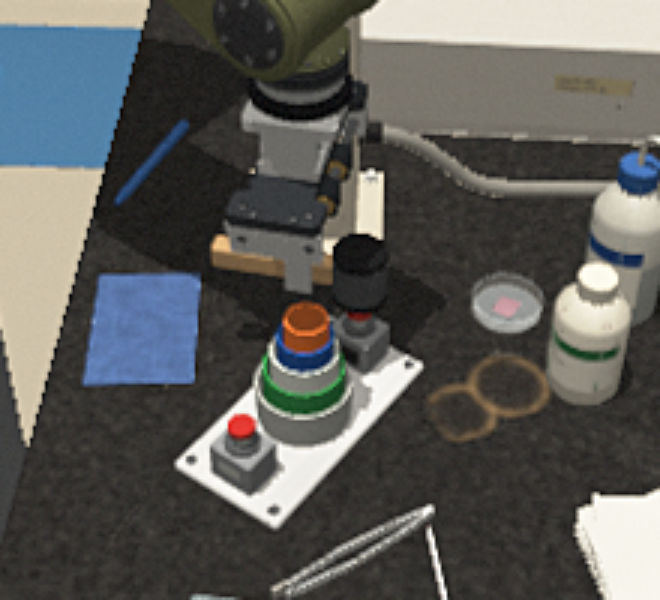

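The side view shows the mallet head at (360,275) directly over the left pin at (360,315), level, with the gripper clear of the cup stack. Now I press.

```bash
python3 -m crank '[[0,0,0.5,6,0,0,0],[0,0,0.5,11,0,0,0],[0,0,0.5,15,0,0,0],[0,0,0.5,19,0,0,0],[0,0,0.5,22,0,0,0]]' 60
python3 -m crank '[[0,0,0,2,0,0,0],[0,0,0,4,0,0,0],[0,0,0,4,0,0,0]]' 60
python3 - <<'E'
from h import *
rows((511.2,-270.3,56,170))
E
```

```text
clock: 38.75
eef_pos: [511.6, -270.4, 61.0]
eef_rot: [-3.142, -0.0, 2.967]
wrist_force: [-5.2, 0.8, 4.5]
finger_gap: 17.5
finger_force: 60.0
clock: 39.05
eef_pos: [511.7, -270.4, 56.9]
eef_rot: [3.142, -0.0, 2.967]
wrist_force: [-1.3, 0.6, -0.7]
finger_gap: 18.0
finger_force: 60.0
now [ 511.7 -270.4   56.9] yaw 170.0 t 39.0 gap 18.0 F [-1.3  0.6 -0.7]
(511.2, -270.3, 56, 170) -> [np.float64(0.5), np.float64(-0.0), np.float64(0.9), 0, 0, np.float64(-0.0)]
```

```bash
for i in 1 2 3; do python3 -m crank '[[0,0,0,1,0,0,0],[0,0,0,1,0,0,0]]' 60 | grep -E "pos|wrist"; done
```

```text
eef_pos: [511.8, -270.4, 56.1]
wrist_force: [-3.3, 0.3, 2.7]
eef_pos: [511.7, -270.5, 55.8]
wrist_force: [-7.4, 2.1, 10.7]
eef_pos: [511.7, -270.6, 55.6]
wrist_force: [-13.0, 5.2, 19.1]
```

```bash
python3 - <<'E'
from h import *
for n in ("side","wrist"):
    p,d,c=grab(n); X=pts(d,c); h=cv2.cvtColor(p,cv2.COLOR_RGB2HSV)
    m=(np.hypot(X[...,0]-556,X[...,1]+278)<30)&(h[...,2]<60)&(X[...,2]>80); W=X[m]
    if len(W)>5: print(n,"head top pts",len(W),np.percentile(W[:,2],[5,50,95]).round(1),W.mean(0).round(1))
    H=X[(h[...,0]>8)&(h[...,0]<25)&(h[...,1]>60)&(np.hypot(X[...,0]-490,X[...,1]+265)<80)&(X[...,2]>60)&(X[...,2]<110)]
    if len(H)>30:
        A=np.c_[H[:,:2]-[511,-270],np.ones(len(H))]; print(n,"handle plane",np.linalg.lstsq(A,H[:,2],rcond=None)[0].round(3),len(H))
E
```

```text
side head top pts 588 [ 85.2 171.6 327.1] [ 551.1 -281.6  183.9]
side handle plane [-6.8000e-02 -4.3200e-01  7.1789e+01] 287
wrist head top pts 3634 [ 99.4 100.3 101.2] [ 557.1 -278.5  100.2]
wrist handle plane [-2.3000e-02 -2.1000e-01  8.5663e+01] 12220
```

```bash
python3 -m crank '[[0,0,0,0.8,0,0,0],[0,0,0,0.8,0,0,0],[0,0,0,0,0,0,0]]' 60 | grep -E "pos|wrist"
python3 -m crank '[[0,0,0,-10,0,0,0],[0,0,0,-50,0,0,0],[0,0,0,-60,0,0,0],[0,0,0,-60,0,0,0],[0,0,0,-60,0,0,0]]' 60 | grep -E "pos|wrist"
python3 - <<'E'
from h import *
for n in ("side","wrist"):
    p,d,c=grab(n); X=pts(d,c); h=cv2.cvtColor(p,cv2.COLOR_RGB2HSV)
    m=(np.hypot(X[...,0]-556,X[...,1]+278)<20)&((h[...,0]<8)|(h[...,0]>172))&(h[...,1]>130)&(X[...,2]<75); W=X[m]; print(n,len(W), np.percentile(W[:,2],[50,95]).round(1) if len(W) else "")
a,b=mallet(zo=110,near=(535,-275))
rows((400,-290,114,160),(400,-380,114,160))
E
```

```text
eef_pos: [511.8, -270.6, 55.7]
wrist_force: [-9.8, 3.1, 12.5]
eef_pos: [511.3, -270.1, 112.8]
wrist_force: [0.1, 0.2, -1.8]
side 50 [47.2 49.5]
wrist 0 
head 161 [ 510.6 -269.9   12.5] 0.0 161.5
handle 3290 z 143.5 +x az -10.1 end [ 439.8 -257.3] len 71.9 width 17.8 head off 0.0
grip [ 461.4 -261.1]
now [ 511.2 -270.1  112.6] yaw 170.0 t 40.7 gap 17.3 F [-0.5  0.9 -2.4]
(400, -290, 114, 160) -> [np.float64(106.0), np.float64(-39.0), np.float64(-1.4), 0, 0, np.float64(0.174)]
(400, -380, 114, 160) -> [np.float64(90.4), np.float64(-127.6), np.float64(-1.4), 0, 0, np.float64(0.174)]
```

```bash
python3 -m crank '[[0,45,-10,0,0,0,0],[0,90,-20,0,0,0,0.05],[0,106,-39,0,0,0,0.12],[0,98,-83,0,0,0,0.174],[0,90,-127,0,0,0,0.174],[0,90,-127,0,0,0,0.174],[0,90,-127,0,0,0,0.174]]' 60
python3 - <<'E'
from h import *
rows((430.5,-386.4,83,160))
E
```

```text
clock: 41.4
eef_pos: [400.4, -379.9, 112.9]
eef_rot: [3.141, -0.002, 2.791]
wrist_force: [-0.8, 0.7, -3.0]
finger_gap: 17.4
finger_force: 60.0
now [ 400.4 -379.9  112.9] yaw 159.9 t 41.4 gap 17.4 F [-0.8  0.7 -3. ]
(430.5, -386.4, 83, 160) -> [np.float64(-30.5), np.float64(4.2), np.float64(29.9), 0, 0, np.float64(-0.001)]
```

```bash
python3 -m crank '[[0,-30.5,4.2,0,0,0,0],[0,-30.5,4.2,0,0,0,0],[0,-30.5,4.2,20,0,0,0],[0,-30.5,4.2,30,0,0,0],[0,-30.5,4.2,30,0,0,0],[0,-30.5,4.2,30,0,0,0]]' 60
python3 - <<'E'
from h import *
rows((430.5,-386.4,57,160))
s=grab("side"); cv2.imwrite("pics/s4.png",cv2.resize(s[0][250:390,220:380,::-1],(640,560)))
p,d,c=s; X=pts(d,c); h=cv2.cvtColor(p,cv2.COLOR_RGB2HSV)
m=(np.hypot(X[...,0]-473,X[...,1]+402)<20)&((h[...,0]<8)|(h[...,0]>172))&(h[...,1]>130)&(X[...,2]<75); W=X[m]; print(len(W), np.percentile(W[:,2],[50,95]).round(1) if len(W) else "")
w=grab("wrist"); X=pts(*w[1:]); h=cv2.cvtColor(w[0],cv2.COLOR_RGB2HSV); m=(np.hypot(X[...,0]-473,X[...,1]+402)<30)&(h[...,2]<90)&(X[...,2]>120)&(X[...,2]<130); P=X[m]; print(len(P),P.mean(0).round(1) if len(P) else "",cv2.minEnclosingCircle(P[:,:2].astype(np.float32)) if len(P) else "")
E
```

```text
clock: 42.0
eef_pos: [431.1, -386.0, 84.4]
eef_rot: [3.142, -0.0, 2.793]
wrist_force: [-0.3, 0.7, -1.4]
finger_gap: 17.4
finger_force: 60.0
now [ 431.1 -386.    84.4] yaw 160.0 t 42.0 gap 17.4 F [-0.3  0.7 -1.4]
(430.5, -386.4, 57, 160) -> [np.float64(0.4), np.float64(-0.6), np.float64(27.4), 0, 0, np.float64(0.001)]
16 [60.8 62.8]
3546 [ 475.4 -402.1  129. ] ((476.5124206542969, -402.5545349121094), 18.757614135742188)
```

View pics/s4.png

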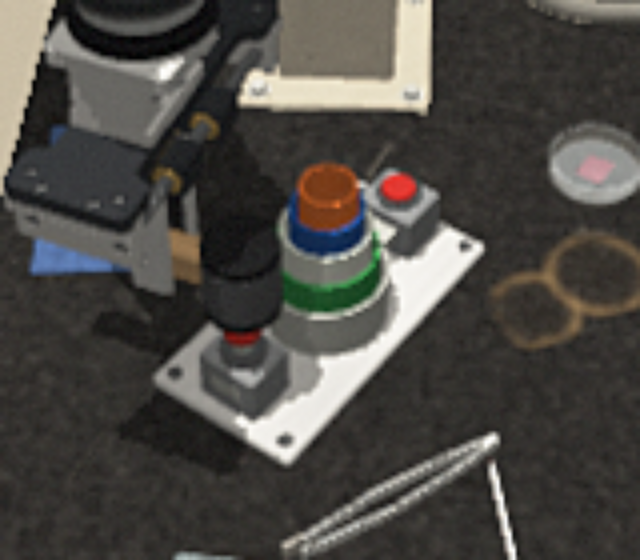

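The left pin at (398,187) is visibly down on its collar, and the head at (240,265) is over the right pin at (240,335). Pressing the right pin.

```bash
python3 -m crank '[[0,0.5,-0.6,8,0,0,0],[0,0.5,-0.6,13,0,0,0],[0,0.5,-0.6,17,0,0,0],[0,0.5,-0.6,21,0,0,0],[0,0.5,-0.6,25,0,0,0],[0,0.5,-0.6,27.5,0,0,0],[0,0.5,-0.6,27.5,0,0,0]]' 60 | grep -E "pos|wrist"
for i in 1 2 3; do python3 -m crank '[[0,0,0,1,0,0,0],[0,0,0,1,0,0,0]]' 60 | grep -E "pos|wrist"; done
```

```text
eef_pos: [430.4, -386.7, 56.2]
wrist_force: [0.2, -0.8, -2.6]
eef_pos: [430.5, -386.7, 56.0]
wrist_force: [-4.6, 2.7, 4.8]
eef_pos: [430.4, -386.8, 55.7]
wrist_force: [-8.5, 4.9, 13.8]
eef_pos: [430.4, -386.9, 55.5]
wrist_force: [-13.0, 7.7, 21.6]
```

```bash
python3 -m crank '[[0,0,0,0.8,0,0,0],[0,0,0,0.8,0,0,0],[0,0,0,-10,0,0,0],[0,0,0,-50,0,0,0],[0,0,0,-60,0,0,0],[0,30,-4,-60,0,0,0],[0,30,-4,-60,0,0,0],[0,30,-4,-60,0,0,0],[0,30,-4,-60,0,0,0]]' 60 | grep -E "pos|wrist"
python3 - <<'E'
from h import *
p,d,c=grab("side"); X=pts(d,c); h=cv2.cvtColor(p,cv2.COLOR_RGB2HSV)
for q in ((473,402),(556,278)):
    m=(np.hypot(X[...,0]-q[0],X[...,1]+q[1])<20)&((h[...,0]<8)|(h[...,0]>172))&(h[...,1]>130)&(X[...,2]<75); W=X[m]; print(len(W), np.percentile(W[:,2],[50,95]).round(1) if len(W) else "")
rows((385,-290,113,98.2),(367.5,-217,60,98.2))
E
```

```text
eef_pos: [401.3, -380.3, 113.2]
wrist_force: [0.2, -0.3, -2.5]
62 [47.7 49.6]
46 [47.6 50.9]
now [ 401.3 -380.2  113.2] yaw 160.0 t 44.4 gap 17.6 F [-0.5  1.4 -1.9]
(385, -290, 113, 98.2) -> [np.float64(46.1), np.float64(79.3), np.float64(0.2), 0, 0, np.float64(1.079)]
(367.5, -217, 60, 98.2) -> [np.float64(87.5), np.float64(141.9), np.float64(53.2), 0, 0, np.float64(1.079)]
```

Both pins read about 50 mm, so they are home. Now the mallet goes back to the mat.

```bash
python3 -m crank '[[0,15,26,0,0,0,0.14],[0,30,52,0,0,0,0.28],[0,46,79,0,0,0,0.42],[0,46,79,0,0,0,0.56],[0,46,79,0,0,0,0.70],[0,60,100,0,0,0,0.84],[0,74,121,0,0,0,0.98],[0,87.5,142,20,0,0,1.079],[0,87.5,142,40,0,0,1.079],[0,87.5,142,40,0,0,1.079]]' 60
python3 -m crank '[[0,0,0,0,0,0,0],[0,0,0,0,0,0,0]]' 60 | grep pos
python3 - <<'E'
from h import *
p,d,c=grab("wrist"); X=pts(d,c); h=cv2.cvtColor(p,cv2.COLOR_RGB2HSV)
m=(h[...,0]>100)&(h[...,0]<125)&(h[...,1]>80)&(abs(X[...,2]-2)<4); P=X[m][:,:2]; P=P[np.hypot(*(P-[372,-250]).T)<120]; print("mat",cv2.minAreaRect(P.astype(np.float32)))
mallet(zo=62,near=(372,-240))
rows((367.5,-217,8.1,98.2))
E
```

```text
clock: 45.35
eef_pos: [366.6, -215.8, 71.9]
eef_rot: [-3.139, -0.002, 1.715]
wrist_force: [0.2, 0.3, -0.6]
finger_gap: 17.7
finger_force: 60.0
eef_pos: [367.8, -217.4, 74.4]
mat ((371.96893310546875, -229.20779418945312), (91.58454132080078, 95.93535614013672), 4.204013347625732)
head 125 [ 367.9 -217.2   12.8] 0.0 114.9
handle 8201 z 104.0 +x az -81.8 end [ 357.3 -144.4] len 73.6 width 18.8 head off 0.2
grip [ 360.7 -167.8]
now [ 367.6 -217.3   74.3] yaw 98.2 t 45.6 gap 17.7 F [-0.1  0.5 -1.7]
(367.5, -217, 8.1, 98.2) -> [np.float64(0.4), np.float64(-0.0), np.float64(66.2), 0, 0, np.float64(-0.0)]
```

```bash
python3 -m crank '[[0,0,0,35,0,0,0],[0,0,0,55,0,0,0],[0,0,0,62,0,0,0],[0,0,0,64,0,0,0],[0,0,0,65,0,0,0],[0,0,0,65,0,0,0]]' 60
for i in 1 2; do python3 -m crank '[[0,0,0,0.6,0,0,0],[0,0,0,0.6,0,0,0]]' | grep -E "pos|wrist"; done
```

```text
clock: 46.25
eef_pos: [367.6, -217.2, 9.4]
eef_rot: [3.141, 0.001, 1.714]
wrist_force: [-0.3, 0.8, -1.9]
finger_gap: 17.6
finger_force: 60.0
eef_pos: [367.4, -217.0, 8.4]
wrist_force: [-0.2, -0.3, -1.8]
eef_pos: [367.4, -216.9, 7.9]
wrist_force: [-1.5, 2.7, 4.7]
```

```bash
python3 -m crank '[[25,0,0,0,0,0,0],[35,0,0,0,0,0,0],[45,0,0,0,0,0,0],[45,0,0,0,0,0,0],[45,0,0,0,0,0,0],[45,0,0,-15,0,0,0],[45,0,0,-60,0,0,0],[45,0,0,-110,0,0,0],[45,0,0,-160,0,0,0],[45,0,0,-160,0,0,0]]' 3
python3 - <<'E'
from h import *
mallet(near=(372,-240))
rows((320,-60,220,98.2),(320,150,220,98.2))
E
```

```text
clock: 47.65
eef_pos: [369.1, -218.2, 173.3]
eef_rot: [3.134, 0.007, 1.714]
wrist_force: [0.2, 0.5, -1.3]
finger_gap: 42.1
finger_force: 0.0
head 2075 [ 373.7 -261.2   21.1] 0.0 52.5
handle 2765 z 38.1 +x az -81.8 end [ 357.  -144.3] len 118.1 width 17.7 head off -0.1
grip [ 366.7 -211.7]
now [ 368.1 -217.5  170. ] yaw 98.2 t 47.7 gap 42.0 F [ 0.1 -0.  -1.2]
(320, -60, 220, 98.2) -> [np.float64(162.8), np.float64(-25.2), np.float64(-50.0), 0, 0, np.float64(-0.0)]
(320, 150, 220, 98.2) -> [np.float64(370.6), np.float64(4.7), np.float64(-50.0), 0, 0, np.float64(-0.0)]
```

The mallet stands on the mat (top at 52.5 mm). I retreat and take a final look.

```bash
python3 -m crank '[[45,45,-10,-25,0,0,0],[45,90,-18,-50,0,0,0],[45,135,-25,-50,0,0,0],[45,180,-25,-50,0,0,0],[45,225,-20,-50,0,0,0],[45,270,-10,-50,0,0,0],[45,320,0,-50,0,0,0],[45,370,5,-50,0,0,0],[45,370,5,-50,0,0,0],[45,370,5,-50,0,0,0]]' | grep pos
python3 - <<'E'
from h import *
t=grab("top"); s=grab("side")
cv2.imwrite("pics/end.png",np.hstack([cv2.resize(t[0][200:380,330:510,::-1],(400,400)),cv2.resize(s[0][220:400,220:400,::-1],(400,400))]))
for col,z in (("orange",113),("blue",96),("white",79),("green",62)): cup("top",col,z,(515.5,-340.4),t,5,36)
c=np.load("/tmp/top0.npz"); a=pts(c["d"],c)[...,2]; b=pts(t[1],t[2])[...,2]
m=((abs(a-b)>8)).astype(np.uint8); m=cv2.morphologyEx(m,cv2.MORPH_OPEN,np.ones((3,3)))
n,l,st,ce=cv2.connectedComponentsWithStats(m); print([tuple(x) for x in st[1:] if x[4]>25])
rows()
E
```

```text
eef_pos: [318.7, 150.7, 216.2]
top orange n 39 z [112.6 115.5] [ 518.1 -341.2   15.6] rms 0.84
top blue none 3
top white n 80 z [77.8 81.9] [ 516.9 -340.4   25.2] rms 3.24
top green n 9 z [62.  62.9] [ 513.2 -333.9   24. ] rms 0.26
[(np.int32(399), np.int32(248), np.int32(9), np.int32(9), np.int32(63)), (np.int32(406), np.int32(258), np.int32(9), np.int32(10), np.int32(57)), (np.int32(413), np.int32(259), np.int32(30), np.int32(29), np.int32(662)), (np.int32(93), np.int32(281), np.int32(118), np.int32(199), np.int32(18016)), (np.int32(437), np.int32(282), np.int32(9), np.int32(9), np.int32(52)), (np.int32(272), np.int32(284), np.int32(13), np.int32(6), np.int32(42)), (np.int32(219), np.int32(286), np.int32(15), np.int32(18), np.int32(142)), (np.int32(451), np.int32(288), np.int32(9), np.int32(9), np.int32(64)), (np.int32(229), np.int32(291), np.int32(13), np.int32(16), np.int32(99)), (np.int32(383), np.int32(321), np.int32(11), np.int32(19), np.int32(137)), (np.int32(397), np.int32(320), np.int32(12), np.int32(18), np.int32(134)), (np.int32(340), np.int32(329), np.int32(7), np.int32(8), np.int32(55)), (np.int32(0), np.int32(409), np.int32(15), np.int32(16), np.int32(171)), (np.int32(229), np.int32(446), np.int32(69), np.int32(34), np.int32(1685)), (np.int32(0), np.int32(467), np.int32(16), np.int32(13), np.int32(128))]
now [319.3 149.2 216.7] yaw 98.1 t 48.8 gap 42.1 F [ 0.3 -0.4  0.4]
```

View pics/end.png

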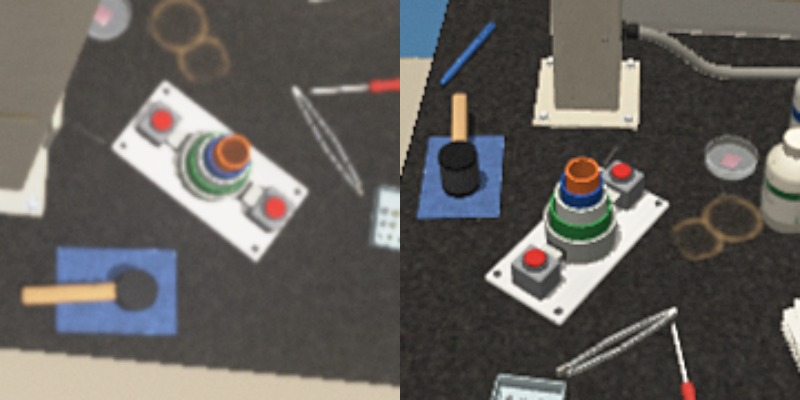

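The final view shows the stack upright at (215,160), both pins down at (160,120) and (272,207), and the mallet standing on its mat at (135,290). Nothing else has moved.

```bash
python3 -c "
from cell import manip
print(manip.sign_off())"
```

```text
the job is handed in; nothing more can be done
None
```

The job is handed in at about 49 s: all four cups are nested upright in the pot, both locking pins measure fully home, the mallet stands on its mat on its lower face, and the other things on the table are where they were.

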